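Change the sample on the balance from behind the tubes in the rack

TASK

The next sample to weigh is the small glass bottle with red contents, which stands in the blue rack behind two capped tubes. First stand both tubes upright on the green mat, and only when both are out lift the red sample; then change the samples over, so that the one with white contents, which has been weighed, goes from the balance onto the yellow spot at the far end of the rack and the red one stands in the middle of the balance pan. Last put each tube back exactly where it stood in the rack, keeping the glass bottles upright throughout and leaving everything standing free.

Things in the scene. Friction and masses are not known exactly. Their poses are not given: they have to be found in the camera images.
- tube_red: white capped tube with a red screw cap, standing upright in the rack: body 30 mm in diameter, 96 mm high, then the cap, 34 mm in diameter, up to 110 mm. Origin: centre of its underside, z up. It starts in one of the two front places. 20 to 40 g.
- tube_blue: the same tube with a blue screw cap: body 30 mm in diameter, 96 mm high, cap 34 mm in diameter up to 110 mm. Origin: centre of its underside, z up. It starts in the other one of the two front places.
- sample_red: small glass weighing bottle with red contents: body 34 mm in diameter, 45 mm high, then a lid 36 mm in diameter at 45 to 50 mm that tapers to a small knob, 64 mm high in all. Origin: centre of its underside, z up. Stands in the middle of the rack, 40 mm behind the second tube (centre to centre), too close for fingers between them at its height.
- sample_white: small glass weighing bottle with white contents: body 40 mm in diameter, 34 mm high, then a lid 43 mm in diameter at 34 to 40 mm that tapers to a small knob, 53 mm high in all. Origin: centre of its underside, z up. Stands on the balance pan.
- rack: fixed single-file rack, left or right of the domed glass vessel. Floor 250 mm long (x, pointing roughly away from the robot), 3 mm thick; blue side rails and end stop 40 mm high, 4 mm thick; 56 mm clear width (y), open at -x. Origin: middle of its underside, on the bench. On its centre line: tubes at x = -102 and -40 mm, red sample at 0, yellow spot at +72, face of the end stop at +121.
- spot: yellow disc, 48 mm in diameter and 2 mm thick, fixed on the rack's floor near its closed end: the place of the white sample. Origin: centre of its underside, 3 mm above the bench; its upper face is 5 mm above the bench.
- balance: fixed white bench balance, 118 x 112 mm, on the grey sheet on the other side of the domed vessel from the rack; steel pan 86 mm in diameter, whose upper face is 46 mm above the origin. Origin: on the pan's vertical axis at the underside of the balance's feet, 2 mm above the bench. x points away from the robot, give or take a few degrees.
- park: fixed green mat, 130 mm (its x, pointing away from the robot give or take a few degrees) by 85 mm (its y), 3 mm thick, beside the balance on the grey sheet, before or behind it; from the rack one passes the domed vessel, 0.28 m high and solid. Side area for both tubes. Origin: centre of its underside, 2 mm above the bench; upper face 5 mm above the bench.

How it is judged:
By the outcome, as a careful person would: the job done as asked, in the order asked, and still so for the second after the job is handed in, with the robot touching nothing.
It also fails if it takes over 138 s, if anything falls off the work surface, if the arm or the gripper's body presses on something with over 40 N, if the wrist force passes 120 N, or if a joint passes its speed limit or range.

ROBOT

A 6-joint arm with a two-finger parallel gripper is mounted at the origin on a cart in front of the work surface, level with it; the furniture and walls round the work are solid. World frame = base frame: x ahead of the robot, y to its left, z up, the work surface at z = 0. Lengths are in m, angles in rad, forces in N, time in s.
With the tool pointing down it reaches from about 0.275 to 0.975 m from the base axis. Payload 8.4 kg.
Tool frame: the origin (TCP) lies midway between the tips of the shut fingers; the grasp point (between the pads) lies 19 mm behind it; z points along the fingers, y is the line along which they close (so a half turn about z gives the same grasp; the last joint's range is limited). The gripper opens to 92 mm and grips with 3 to 60 N. Pads are 20 mm wide; open, the fingers measure 128 mm over their backs; the gripper's body (75 mm by 189 mm) begins 69 mm behind the grasp point.
Start: joints at [-1.327, 0.353, 1.633, -0, 1.155, -0.002], TCP at [0.152, -0.606, 0.215] pointing down, gripper open.
Joint ranges: [-2.63, 2.63], [-0.92, 2.1], [0.06, 2.66], [-1.3, 4.44], [0, 2.69], [-3.02, 3.02]. Speed limits (rad/s): [2.22, 2.22, 2.79, 3.14, 3.14, 3.14].

INTERFACE

Orientations are given as a unit quaternion [w, x, y, z].
In Python, from station import monitor, capture, get_calibration, hand_in gives the robot as it stands. The module is installed in compiled form; this text tells all that it offers.
- The arm moves only by the tool apply_moves, never from a script. Its arguments are lists of equal length, an entry for each row: "dp": the shift along the tool's x, y, z normalised to -1 to 1, where 1 is 200 mm, a list of three; "rot": the turn, a rotation vector about the tool's x, y, z normalised to -1 to 1, where 1 is 120 degrees, a list of three; "gripper": the opening, from 0 (shut) to 1 (fully open). In form: {"dp": [[dx, dy, dz], ...], "rot": [[rx, ry, rz], ...], "gripper": [gripper, ...]}. A call has 1 to 20 rows; each row is the pose to reach, as a shift and turn from the pose commanded when the call began, along the tool's axes at that moment; what a row does not reach only later rows make up. A row lasts 1/12 s, in which the tool goes at most 41.7 mm and 7.16 degrees, less where a joint would pass 70% of its speed; a pose out of reach is approached as far as the arm can. A call with a number of a shift or a turn outside -1 to 1 is refused whole. A call with a gripper value outside its range is refused whole. The fingers move at their own pace and stop on an object; "grip_force" is the grip in N (left out, the last holds). Time passes only in rows, so rows that repeat a pose let the fingers close. It gives the time, the measured TCP pose, the force, the opening and the grip force at its end, in the units of the state.
- monitor.state(): the state, without advancing time (a new reading comes with each control period).
- capture(name): name is "side" or "top"; returns the picture (480x640x3 uint8, blue, green, red); there is no depth.
- get_calibration(name): a dict with "fx", "fy", "cx", "cy" (pixels), "T" (4x4, takes a point from camera to world coordinates). Camera axes: x right, y down, z forward; pixel columns grow to the right and rows downward; lengths in m; the calibration is good to about 2 mm. A picture is of the moment at which its call begins. get_calibration takes no time and is no camera call.
- hand_in(): hands the job in; it is judged then, once.
The state is a dict: "t": time; "joint_pos": joint angles; "joint_velocities": joint speeds; "joint_efforts": joint torques, N m; "ee_pos": TCP position; "ee_rot": TCP orientation; "wrist_force": force on the tool from outside, world axes, zero at the start; "ft_torque": the same for the moment, N m; "gripper_width": finger opening in m; "finger_force": force on a finger pad.
Only numpy, scipy, OpenCV 4.12 (cv2) and the standard library are available. Lean on these libraries where they do the work, as an engineer would, in place of code of your own. Each camera call takes 0.05 s, during which the arm holds its last target. There are 200 camera calls.

## Working session

There is one attempt and no reset: what is moved stays moved. The work goes in short steps, Python scripts to look and compute and a tool call to move; the robot and the scene stay as the last step left them, time stands still between calls to the robot, and variables do not carry over. Pictures are saved under pics/ and viewed, at most 14 in all, crops included, and the job is handed in when it is done.

Besides the shell and the picture viewer there is one more tool, called after ">>>" as a command line: name --argument value ..., lists and objects as JSON in quotes. apply_moves: Moves the arm, as the interface text tells. Its arguments: {"type":"object","properties":{"dp":{"type":"array"},"rot":{"type":"array"},"gripper":{"type":"array"},"grip_force":{"type":"number"}},"required":["dp","rot","gripper"]}

```bash
mkdir -p pics; ls; python3 - <<'E'
from station import monitor,capture,get_calibration
import cv2,numpy as np
np.set_printoptions(precision=4,suppress=True)
for n in("top","side"):
    cv2.imwrite(f"pics/{n}0.png",capture(n)); c=get_calibration(n); print({k:np.array(v) for k,v in c.items()})
print(monitor.state())
E
```

```text
pics
{'fx': array(441.7883), 'fy': array(441.7883), 'cx': array(326.2588), 'cy': array(234.2818), 'T': array([[ 0.0034, -0.9814,  0.1918,  0.4012],
       [-0.9999, -0.0004,  0.0161,  0.1235],
       [-0.0157, -0.1918, -0.9813,  0.8938],
       [ 0.    ,  0.    ,  0.    ,  1.    ]])}
{'fx': array(479.5417), 'fy': array(479.5417), 'cx': array(316.9024), 'cy': array(240.6542), 'T': array([[-0.6489, -0.624 ,  0.4353,  0.1634],
       [-0.7608,  0.5266, -0.3793,  0.4612],
       [ 0.0075, -0.5773, -0.8165,  0.7594],
       [ 0.    ,  0.    ,  0.    ,  1.    ]])}
{'t': 0.1, 'joint_pos': array([-1.3274,  0.3536,  1.634 , -0.    ,  1.1552, -0.0024]), 'joint_velocities': array([-0.    , -0.001 , -0.0016, -0.0021, -0.0008, -0.0002]), 'joint_efforts': array([ -0.0002, -59.4905, -33.4932,   0.0698,   0.0184,  -0.    ]), 'ee_pos': array([ 0.152 , -0.6058,  0.2139]), 'ee_rot': array([-0.0006,  0.9925,  0.1226, -0.0001]), 'wrist_force': array([-0.1324, -0.1453, -0.1406]), 'ft_torque': array([-0.0274,  0.0047, -0.0185]), 'finger_force': 0.0, 'gripper_width': 0.09201116322372947}
```

View pics/top0.png

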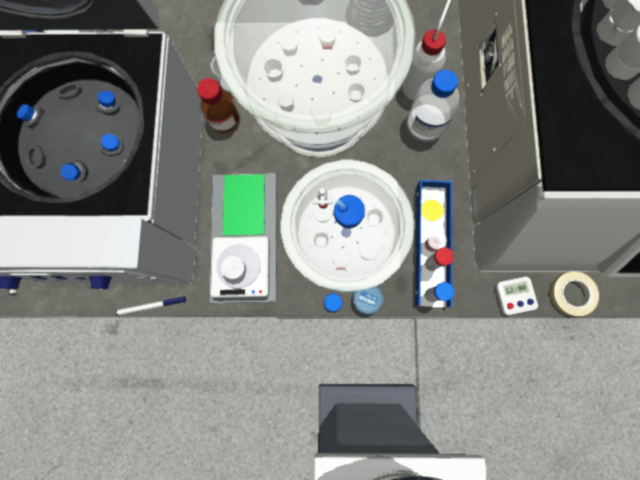

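View pics/side0.png

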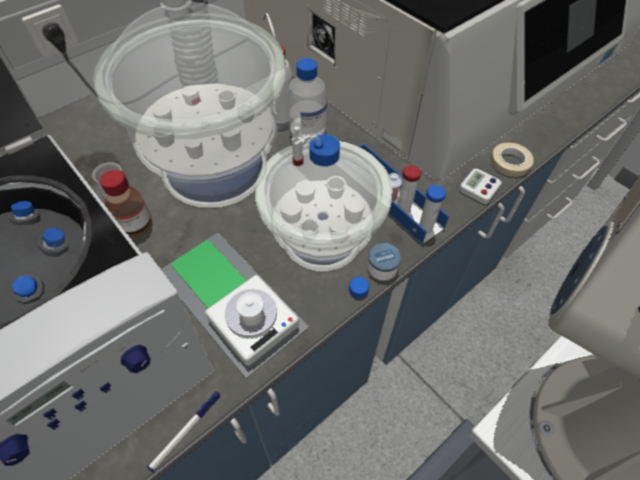

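Top view: the rack is at columns 418–452, rows 180–305. Its caps are blue (444,291) and red (444,256), the red sample is at about (434,242) and the yellow spot at (432,210). The balance pan is at about (238,267) and the green mat at (244,205). The side view agrees, and the vessel stands between the two areas.

```bash
cat > h.py <<'E'
from station import monitor,capture,get_calibration
import cv2,numpy as np
np.set_printoptions(precision=4,suppress=True)
CAL={n:{k:np.array(v) for k,v in get_calibration(n).items()} for n in("top","side")}
def ray(n,p):
    c=CAL[n]; d=np.array([(p[0]-c["cx"])/c["fx"],(p[1]-c["cy"])/c["fy"],1.]); return c["T"][:3,3],c["T"][:3,:3]@d
def onz(n,p,z):
    o,d=ray(n,p); return (o+d*(z-o[2])/d[2])
def proj(n,P):
    c=CAL[n]; q=np.linalg.inv(c["T"])@np.append(P,1); return np.array([c["fx"]*q[0]/q[2]+c["cx"],c["fy"]*q[1]/q[2]+c["cy"]])
def tri(p,q):
    o1,d1=ray("top",p); o2,d2=ray("side",q)
    s=np.linalg.lstsq(np.c_[d1,-d2],o2-o1,rcond=None)[0]; a=o1+s[0]*d1;b=o2+s[1]*d2
    return (a+b)/2,np.linalg.norm(a-b)
H={"red":[(0,130,80),(8,255,255)],"red2":[(172,130,80),(180,255,255)],"blue":[(105,150,120),(120,255,255)],"yellow":[(22,120,120),(35,255,255)],"green":[(50,130,80),(75,255,255)],"navy":[(100,120,30),(125,255,130)]}
def blobs(im,col,roi,amin=15):
    h=cv2.cvtColor(im,cv2.COLOR_BGR2HSV); m=cv2.inRange(h,*H[col])
    if col=="red": m|=cv2.inRange(h,*H["red2"])
    k=np.zeros_like(m); x0,y0,x1,y1=roi; k[y0:y1,x0:x1]=m[y0:y1,x0:x1]
    n,l,s,c=cv2.connectedComponentsWithStats(k)
    return [(c[i],s[i],(l==i)) for i in range(1,n) if s[i,4]>=amin]
E
python3 - <<'E'
from h import *
t=cv2.imread("pics/top0.png");s=cv2.imread("pics/side0.png")
for nm,im,roi in(("top",t,(400,170,470,310)),("side",s,(340,130,460,245))):
    for c in("red","blue","yellow","navy"):
        for b in blobs(im,c,roi): print(nm,c,b[0],b[1],onz(nm,b[0],{"yellow":.005,"navy":.04}.get(c,.11)))
for nm,im,roi in(("top",t,(200,160,280,305)),("side",s,(160,220,310,380))):
    for b in blobs(im,"green",roi,100):
        cs=cv2.findContours(b[2].astype(np.uint8),0,2)[0][0]; r=cv2.minAreaRect(np.array([onz(nm,p[0],.005)[:2]*1000 for p in cs],np.float32)); print(nm,"mat",r)
# crops
a=cv2.resize(t[165:315,405:465],None,fx=4,fy=4,interpolation=cv2.INTER_CUBIC)
b=cv2.resize(t[165:315,200:290],None,fx=4,fy=4,interpolation=cv2.INTER_CUBIC)
cv2.imwrite("pics/c0.png",np.hstack([a,b]))
a=cv2.resize(s[140:250,345:460],None,fx=3.4,fy=3.4,interpolation=cv2.INTER_CUBIC)
b=cv2.resize(s[270:380,195:310],None,fx=3.4,fy=3.4,interpolation=cv2.INTER_CUBIC)
cv2.imwrite("pics/c1.png",np.hstack([a,b]))
E
```

```text
top red [443.8074 256.1148] [434 247  20  19 270] [ 0.5147 -0.0735  0.11  ]
top blue [444.375 203.825] [420 180  32  69 200] [ 0.611  -0.0791  0.11  ]
top blue [419.0933 248.6   ] [419 215   2  68  75] [ 0.5283 -0.03    0.11  ]
top blue [445.2202 289.5685] [435 264  19  42 336] [ 0.4554 -0.0731  0.11  ]
top blue [418.6207 296.3103] [418 287   2  18  29] [ 0.4435 -0.0261  0.11  ]
top yellow [431.8786 209.8468] [422 200  22  21 346] [ 0.6263 -0.0799  0.005 ]
top navy [417.5297 244.4958] [416 182   4 123 353] [ 0.5477 -0.041   0.04  ]
top navy [443.0958 203.77  ] [422 182  29  66 313] [ 0.6299 -0.0946  0.04  ]
top navy [448.5075 273.8507] [446 265   5  18  67] [ 0.4904 -0.0984  0.04  ]
top navy [448.1579 303.    ] [446 300   5   7  19] [ 0.4349 -0.095   0.04  ]
side red [411.7263 171.8526] [403 165  18  14 190] [ 0.515  -0.0757  0.11  ]
side blue [435.7938 191.7371] [427 185  18  14 194] [ 0.4538 -0.073   0.11  ]
side navy [379.2074 159.2148] [360 145  38  28 135] [ 0.6215 -0.1079  0.04  ]
side navy [424.3656 198.1989] [414 190  31  18 186] [ 0.4884 -0.1006  0.04  ]
side navy [406.7289 221.7111] [390 202  36  40 450] [ 0.4706 -0.0315  0.04  ]
side navy [442.0571 218.0095] [437 209  11  18 105] [ 0.4333 -0.0896  0.04  ]
top mat ((639.300048828125, 311.4462890625), (128.5076904296875, 82.95486450195312), 1.7039084434509277)
side mat ((642.3433227539062, 309.8656921386719), (119.81277465820312, 81.99370574951172), 1.4065742492675781)
```

View pics/c0.png

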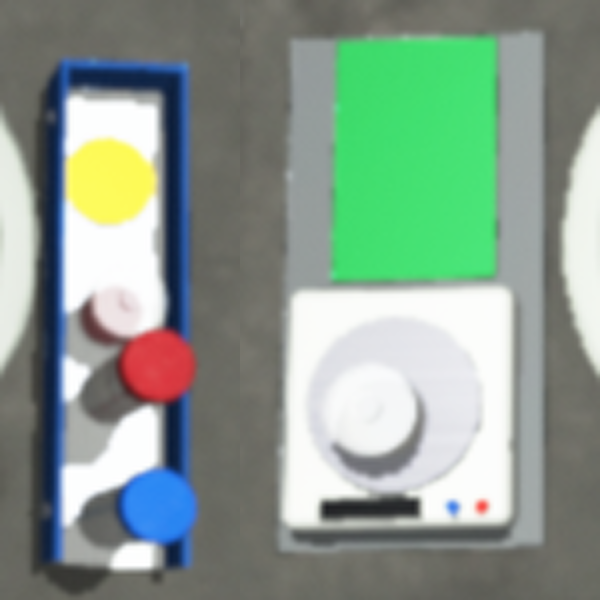

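View pics/c1.png

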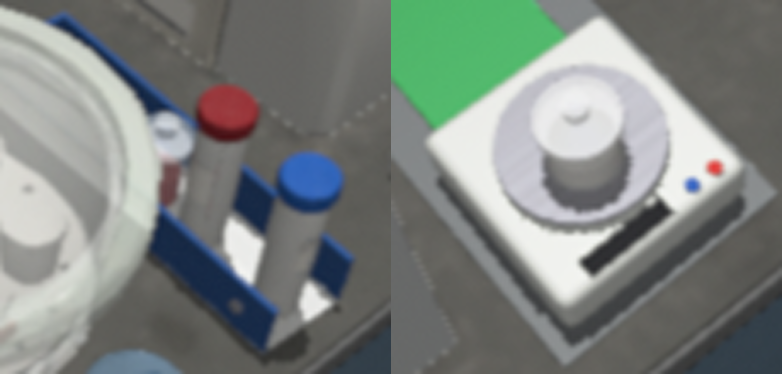

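Crops: red cap at about (444.2,256.5), blue cap (444.5,291.5), red sample knob (435.5,240.8), pan centre (238.8,266) and white knob (233,266.2), all in top-image pixels. The white sample is off the pan centre. Next I work out positions and the vessel clearance.

```bash
python3 - <<'E'
from h import *
t=cv2.imread("pics/top0.png")
def S(c,off,k,xoff=0): return ((c[0]-xoff)/k+off[0],c[1]/k+off[1])
C=lambda x,y:S((x,y),(405,165),4); D=lambda x,y:S((x,y),(200,165),4,240)
E=lambda x,y:S((x,y),(345,140),3.4); F=lambda x,y:S((x,y),(195,270),3.4,391)
print("redcap tri",tri(C(157,365),E(227,103)),onz("top",C(157,365),.113))
print("bluecap tri",tri(C(158,505),E(311,172)),onz("top",C(158,505),.113))
print("red knob tri",tri(C(122,303),E(171,128)),onz("top",C(122,303),.067))
print("white knob tri",tri(D(372,406),F(576,108)),onz("top",D(372,406),.101))
print("pan top",onz("top",D(395,404),.048),"side",onz("side",F(581,147),.048))
for p in((60,62),(188,65),(48,566),(190,568)): print("rack corner",onz("top",C(*p),.04))
print("spot",onz("top",(431.88,209.85),.005))
for nm,a,b in(("knob",(349,210),(324,150)),("flange",(347,225),(324,196))): print(nm,tri(a,b))
for z in(.1,.15,.2): print("flange R edge",z,onz("top",(413,225),z),"L",onz("top",(281,225),z), "front",onz("top",(347,290),z))
print("oven edge base px475", [onz("top",(p,r),z) for p,r,z in((472,270,0),(540,190,.25))])
print("centrifuge", [onz("top",(p,r),z) for p,r,z in((192,280,0),(197,150,0),(150,215,.2),(165,35,.2))])
# rack left outer top edge fit (navy left wall), per row leftmost
h=cv2.cvtColor(t,cv2.COLOR_BGR2HSV); m=cv2.inRange(h,(100,120,30),(125,255,255))
L=[];R=[]
for r in range(186,302):
    c=np.where(m[r,410:425])[0]; 
    if len(c): L.append(onz("top",(c[0]+410-.5,r),.04))
    c=np.where(m[r,440:458])[0]
    if len(c): R.append(onz("top",(c[-1]+440.5,r),.04))
for nm,A in(("L",L),("R",R)):
    A=np.array(A); p=np.polyfit(A[:,0],A[:,1],1); print(nm,"slope",p[0],"y at .55",np.polyval(p,.55))
E
```

```text
redcap tri (array([ 0.5134, -0.0723,  0.1177]), np.float64(0.00010784378151531079)) [ 0.5141 -0.0735  0.113 ]
bluecap tri (array([ 0.4519, -0.0701,  0.117 ]), np.float64(0.00036208208670375356)) [ 0.4523 -0.071   0.113 ]
red knob tri (array([ 0.5475, -0.0701,  0.072 ]), np.float64(0.004591591697140731)) [ 0.5503 -0.07    0.067 ]
white knob tri (array([0.498 , 0.3073, 0.0918]), np.float64(0.0006927120048592775)) [0.4967 0.305  0.101 ]
pan top [0.504 0.306 0.048] side [0.5016 0.308  0.048 ]
rack corner [ 0.6783 -0.0506  0.04  ]
rack corner [ 0.6766 -0.1146  0.04  ]
rack corner [ 0.4281 -0.0357  0.04  ]
rack corner [ 0.4274 -0.1029  0.04  ]
spot [ 0.6263 -0.0799  0.005 ]
knob (array([0.5668, 0.0989, 0.2358]), np.float64(0.002141095981232444))
flange (array([0.566 , 0.0981, 0.1276]), np.float64(0.004140521019670542))
flange R edge 0.1 [ 0.5737 -0.0225  0.1   ] L [0.5737 0.2199 0.1   ] front [0.4549 0.0991 0.1   ]
flange R edge 0.15 [ 0.5628 -0.0133  0.15  ] L [0.5628 0.2138 0.15  ] front [0.4515 0.1006 0.15  ]
flange R edge 0.2 [ 0.552  -0.0041  0.2   ] L [0.5519 0.2077 0.2   ] front [0.4482 0.1021 0.2   ]
oven edge base px475 [array([ 0.5025, -0.1564,  0.    ]), array([ 0.5949, -0.187 ,  0.25  ])]
centrifuge [array([0.4812, 0.4104, 0.    ]), array([0.7605, 0.4169, 0.    ]), array([0.5686, 0.4213, 0.2   ]), array([0.8953, 0.4209, 0.2   ])]
L slope -0.04827518427403914 y at .55 -0.038314640534743226
R slope -0.041180153105573505 y at .55 -0.10770887579089179
```

>>> apply_moves --dp '[[0.1,-0.1,-0.1],[0.2,-0.2,-0.2],[0.35,-0.35,-0.2],[0.5,-0.5,-0.2],[0.65,-0.65,-0.2],[0.8,-0.8,-0.2],[0.9,-0.9,-0.2],[1,-1,-0.2],[1,-1,-0.2],[1,-1,-0.2],[1,-1,-0.2],[1,-1,-0.2],[1,-1,-0.2],[1,-1,-0.2]]' --rot '[[0,0,-0.05],[0,0,-0.1],[0,0,-0.15],[0,0,-0.2],[0,0,-0.25],[0,0,-0.3],[0,0,-0.35],[0,0,-0.4],[0,0,-0.45],[0,0,-0.5],[0,0,-0.55],[0,0,-0.6],[0,0,-0.612],[0,0,-0.612]]' --gripper '[0.5,0.5,0.5,0.5,0.5,0.5,0.5,0.5,0.5,0.5,0.5,0.5,0.5,0.5]' --grip_force 12

```text
t: 1.27
ee_pos: [0.2973, -0.3633, 0.2543]
ee_rot: [-0.0, 0.722, 0.692, 0.0]
wrist_force: [0.4, -0.5, 0.6]
gripper_width: 0.046
finger_force: 0.0
```

```bash
cat >> h.py <<'E'
from scipy.spatial.transform import Rotation as R
def go(P,yaw=None):
    s=monitor.state(); q=s["ee_rot"]; r=R.from_quat([q[1],q[2],q[3],q[0]]); d=r.inv().apply(np.array(P)-s["ee_pos"])/.2
    X=r.as_matrix(); print("t",round(s["t"],2),"at",s["ee_pos"],"dp",d,"yaw",np.arctan2(X[1,0],X[0,0]),"tilt",X[:2,2],"w",s["gripper_width"],"F",s["wrist_force"])
E
python3 - <<'E'
from h import *
go((.4517,-.070,.25))
print(tri((315,45),(190,72)),onz("top",(220,100),.2),tri((208,88),(115,183)))
E
```

```text
t 1.27 at [ 0.2973 -0.3633  0.2543] dp [1.4976 0.7101 0.0221] yaw 1.5289176506064364 tilt [-0.0004  0.0004] w 0.045988630463366174 F [ 0.4458 -0.4706  0.5574]
(array([0.8465, 0.1567, 0.2464]), np.float64(0.009478301727403078)) [0.7704 0.3172 0.2   ] (array([0.8325, 0.3597, 0.1233]), np.float64(0.008289019841221138))
```

>>> apply_moves --dp '[[0.15,0.07,0],[0.3,0.14,0],[0.5,0.25,0],[0.7,0.4,0],[0.85,0.55,0],[1,0.71,0],[1,0.71,0],[1,0.71,0]]' --rot '[[0,0,0],[0,0,0],[0,0,0],[0,0,0],[0,0,0],[0,0,0],[0,0,0],[0,0,0]]' --gripper '[0.5,0.5,0.5,0.5,0.5,0.5,0.5,0.5]'

```text
t: 1.93
ee_pos: [0.4501, -0.1676, 0.2544]
ee_rot: [-0.0, 0.722, 0.692, 0.0]
wrist_force: [-0.3, 0.4, 0.4]
gripper_width: 0.0459
finger_force: 0.0
```

>>> apply_moves --dp '[[0.15,0,0],[0.3,0,0],[0.45,0,0],[0.498,0,0],[0.498,0,0.15],[0.498,0,0.3],[0.498,0,0.4],[0.498,0,0.4],[0.498,0,0.4]]' --rot '[[0,0,0],[0,0,0],[0,0,0],[0,0,0],[0,0,0],[0,0,0],[0,0,0],[0,0,0],[0,0,0]]' --gripper '[0.5,0.5,0.5,0.5,0.5,0.5,0.5,0.5,0.5]'

```text
t: 2.68
ee_pos: [0.4512, -0.0711, 0.1742]
ee_rot: [-0.001, 0.723, 0.691, -0.001]
wrist_force: [0.6, 0.3, 0.5]
gripper_width: 0.0462
finger_force: 0.0
```

```bash
python3 - <<'E'
from h import *
go((.4517,-.070,.087))
t=capture("top");s=capture("side")
a=cv2.resize(t[165:335,375:525],None,fx=3,fy=3,interpolation=cv2.INTER_CUBIC)
b=cv2.resize(s[100:270,330:480],None,fx=3,fy=3,interpolation=cv2.INTER_CUBIC)
cv2.imwrite("pics/g0.png",np.hstack([a,b])[:, :800])
E
```

```text
t 2.68 at [ 0.4512 -0.0711  0.1742] dp [0.0057 0.0031 0.4359] yaw 1.5264745697158526 tilt [-0.0025  0.0001] w 0.04624015124950469 F [0.5511 0.3111 0.4824]
```

View pics/g0.png

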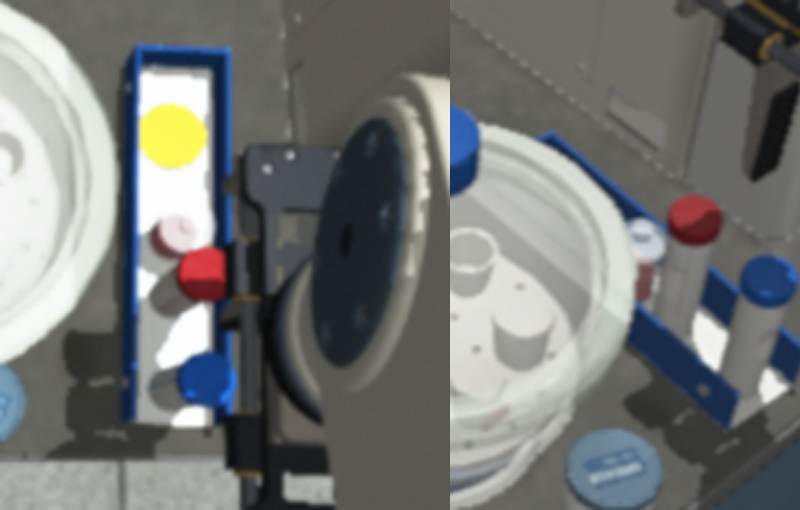

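Top shows the gripper just right of the caps, as parallax predicts. Side shows one fingertip at about (432,160). I check both against projections.

```bash
python3 - <<'E'
from h import *
for dx in(-.041,-.023,.023,.041):
  for z in(.174,.212): print(dx,z,proj("top",(.4512+dx,-.0711,z)),proj("side",(.4512+dx,-.0711,z)))
E
```

```text
-0.041 0.174 [455.2824 315.2915] [463.3227 181.9597]
-0.041 0.212 [462.0933 314.9933] [469.5092 165.6427]
-0.023 0.174 [454.6922 303.8793] [454.8358 175.7642]
-0.023 0.212 [461.4354 302.9485] [460.6143 159.3629]
0.023 0.174 [453.2099 275.2139] [433.8881 160.4724]
0.023 0.212 [459.7843 272.7231] [438.6902 143.8849]
0.041 0.174 [452.6398 264.1881] [425.9686 154.6912]
0.041 0.212 [459.1499 261.1082] [430.413  138.0413]
```

>>> apply_moves --dp '[[0.003,0.003,0.1],[0.005,0.003,0.2],[0.005,0.003,0.3],[0.005,0.003,0.38],[0.005,0.003,0.43],[0.005,0.003,0.43],[0.005,0.003,0.43],[0.005,0.003,0.43],[0.005,0.003,0.43],[0.005,0.003,0.43],[0.005,0.003,0.43],[0.005,0.003,0.43]]' --rot '[[0,0,0],[0,0,0],[0,0,0],[0,0,0],[0,0,0],[0,0,0],[0,0,0],[0,0,0],[0,0,0],[0,0,0],[0,0,0],[0,0,0]]' --gripper '[0.5,0.5,0.5,0.5,0.5,0.5,0.5,0.3,0.3,0.3,0.3,0.3]' --grip_force 12

```text
t: 3.78
ee_pos: [0.4538, -0.0695, 0.0896]
ee_rot: [0.001, 0.722, 0.692, 0.001]
wrist_force: [-0.7, 0.2, 7.8]
gripper_width: 0.0326
finger_force: 12.0
```

```bash
python3 - <<'E'
from h import *
go((.4517,-.070,.4)); print(monitor.state()["finger_force"])
E
```

```text
t 3.78 at [ 0.4538 -0.0695  0.0896] dp [-0.0031 -0.0072 -1.5521] yaw 1.5276438842024829 tilt [ 0.002  -0.0003] w 0.03261932163062936 F [-0.6629  0.2353  7.772 ]
12.00058193604491
```

>>> apply_moves --dp '[[0,0,-0.03],[0,0,-0.1],[0,0,-0.25],[0,0,-0.4],[0,0,-0.55],[0,0,-0.7],[0,0,-0.85],[0,0,-1],[0,0,-1]]' --rot '[[0,0,0],[0,0,0],[0,0,0],[0,0,0],[0,0,0],[0,0,0],[0,0,0],[0,0,0],[0,0,0]]' --gripper '[0.3,0.3,0.3,0.3,0.3,0.3,0.3,0.3,0.3]'

```text
t: 4.53
ee_pos: [0.4555, -0.0698, 0.2947]
ee_rot: [0.004, 0.722, 0.692, 0.003]
wrist_force: [0.5, 0.5, -0.6]
gripper_width: 0.032
finger_force: 12.0
```

```bash
python3 - <<'E'
from h import *
go((.645,.330,.42)); print(monitor.state()["finger_force"])
t=capture("top");s=capture("side")
a=cv2.resize(t[165:335,375:525],None,fx=3,fy=3,interpolation=cv2.INTER_CUBIC)
b=cv2.resize(s[60:230,370:520],None,fx=3,fy=3,interpolation=cv2.INTER_CUBIC)
cv2.imwrite("pics/g1.png",np.hstack([a,b])[:, :800])
go((.645,.330,.42))
E
```

```text
t 4.53 at [ 0.4555 -0.0698  0.2947] dp [ 2.0373  0.8661 -0.6205] yaw 1.5276300056539212 tilt [ 0.0088 -0.0013] w 0.03200937109114159 F [ 0.4601  0.504  -0.5802]
12.00000620669016
t 4.63 at [ 0.4533 -0.0695  0.2898] dp [ 2.0366  0.8733 -0.649 ] yaw 1.5276373112734454 tilt [ 0.0028 -0.0004] w 0.03184426382113588 F [-0.4761 -0.3208 -0.8013]
```

View pics/g1.png

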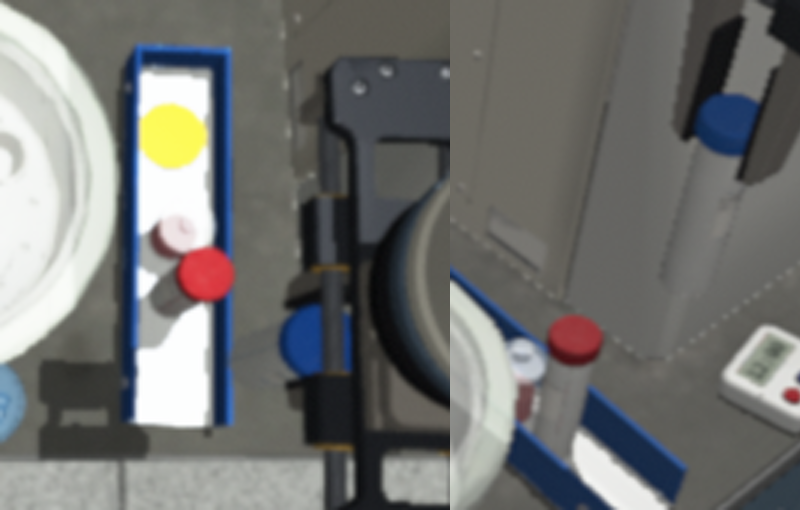

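Blue tube hangs upright between the pads, with its cap at top crop about (319,340) and side crop about (729,115). I check how well it is centred on the pads.

```bash
python3 - <<'E'
from h import *
print(onz("top",(481.4,278),.313)); print(tri((481.4,278),(463,97.5)))
go((0,0,0))
E
```

```text
[ 0.4565 -0.07    0.313 ]
(array([ 0.4561, -0.069 ,  0.3164]), np.float64(0.00035074684471844285))
t 4.63 at [ 0.4533 -0.0695  0.2898] dp [ 0.2496 -2.2834  1.4428] yaw 1.5276373112734454 tilt [ 0.0028 -0.0004] w 0.03184426382113588 F [-0.4761 -0.3208 -0.8013]
```

>>> apply_moves --dp '[[0,0,-0.15],[0,0,-0.3],[0,0,-0.45],[0,0,-0.6],[0.1,0.05,-0.6],[0.25,0.1,-0.6],[0.4,0.2,-0.6],[0.55,0.3,-0.6],[0.7,0.4,-0.6],[0.85,0.5,-0.6],[1,0.6,-0.6],[1,0.7,-0.6],[1,0.7,-0.6]]' --rot '[[0,0,0],[0,0,0],[0,0,0],[0,0,0],[0,0,0],[0,0,0],[0,0,0],[0,0,0],[0,0,0],[0,0,0],[0,0,0],[0,0,0],[0,0,0]]' --gripper '[0.3,0.3,0.3,0.3,0.3,0.3,0.3,0.3,0.3,0.3,0.3,0.3,0.3]'

```text
t: 5.72
ee_pos: [0.6032, 0.1258, 0.4052]
ee_rot: [-0.001, 0.721, 0.692, -0.002]
wrist_force: [-0.1, -1.8, -0.9]
gripper_width: 0.0324
finger_force: 12.0
```

>>> apply_moves --dp '[[0.1,0.02,0],[0.25,0.05,0],[0.4,0.08,0],[0.55,0.11,0],[0.7,0.15,0],[0.85,0.17,0],[1,0.17,0],[1,0.17,0],[1,0.17,0],[1,0.17,0]]' --rot '[[0,0,0],[0,0,0],[0,0,0],[0,0,0],[0,0,0],[0,0,0],[0,0,0],[0,0,0],[0,0,0],[0,0,0]]' --gripper '[0.3,0.3,0.3,0.3,0.3,0.3,0.3,0.3,0.3,0.3]'

```text
t: 6.55
ee_pos: [0.6435, 0.3217, 0.4074]
ee_rot: [-0.0, 0.722, 0.692, -0.001]
wrist_force: [-0.5, 0.2, 0.2]
gripper_width: 0.032
finger_force: 12.0
```

```bash
python3 - <<'E'
from h import *
go((.645,.330,.0925))
E
```

```text
t 6.55 at [0.6435 0.3217 0.4074] dp [0.0442 0.0085 1.5746] yaw 1.5274992231426658 tilt [-0.0017 -0.0015] w 0.032030559957057385 F [-0.4565  0.2467  0.1758]
```

>>> apply_moves --dp '[[0.02,0,0.1],[0.044,0.008,0.25],[0.044,0.008,0.4],[0.044,0.008,0.55],[0.044,0.008,0.7],[0.044,0.008,0.85],[0.044,0.008,0.95],[0.044,0.008,1],[0.044,0.008,1]]' --rot '[[0,0,0],[0,0,0],[0,0,0],[0,0,0],[0,0,0],[0,0,0],[0,0,0],[0,0,0],[0,0,0]]' --gripper '[0.3,0.3,0.3,0.3,0.3,0.3,0.3,0.3,0.3]'

```text
t: 7.3
ee_pos: [0.6448, 0.3293, 0.2061]
ee_rot: [-0.001, 0.723, 0.691, -0.002]
wrist_force: [0.6, 0.3, 0.1]
gripper_width: 0.0321
finger_force: 12.0
```

>>> apply_moves --dp '[[0,0,0.1],[0,0,0.2],[0,0,0.3],[0,0,0.4],[0,0,0.45],[0,0,0.48],[0,0,0.5],[0,0,0.52],[0,0,0.54],[0,0,0.55],[0,0,0.55],[0,0,0.55],[0,0,0.55]]' --rot '[[0,0,0],[0,0,0],[0,0,0],[0,0,0],[0,0,0],[0,0,0],[0,0,0],[0,0,0],[0,0,0],[0,0,0],[0,0,0],[0,0,0],[0,0,0]]' --gripper '[0.3,0.3,0.3,0.3,0.3,0.3,0.3,0.3,0.3,0.3,0.3,0.3,0.3]'

```text
t: 8.38
ee_pos: [0.6462, 0.3316, 0.099]
ee_rot: [0.0, 0.722, 0.692, 0.0]
wrist_force: [-0.1, -1.3, -0.2]
gripper_width: 0.0322
finger_force: 12.0
```

```bash
python3 - <<'E'
from h import *
go((.645,.330,.0916))
E
```

```text
t 8.38 at [0.6462 0.3316 0.099 ] dp [-0.0081 -0.0057  0.0371] yaw 1.5276202333093232 tilt [0.0006 0.0003] w 0.032218273140436626 F [-0.1123 -1.2943 -0.1715]
```

Lower slowly until contact.

>>> apply_moves --dp '[[0,0,0.01],[0,0,0.015],[0,0,0.02],[0,0,0.025],[0,0,0.028],[0,0,0.031],[0,0,0.034],[0,0,0.034],[0,0,0.034]]' --rot '[[0,0,0],[0,0,0],[0,0,0],[0,0,0],[0,0,0],[0,0,0],[0,0,0],[0,0,0],[0,0,0]]' --gripper '[0.3,0.3,0.3,0.3,0.3,0.3,0.3,0.3,0.3]'

```text
t: 9.13
ee_pos: [0.646, 0.3314, 0.0918]
ee_rot: [0.0, 0.722, 0.692, 0.0]
wrist_force: [-0.0, 0.5, 0.1]
gripper_width: 0.0322
finger_force: 12.0
```

```bash
python3 - <<'E'
from h import *
go((.645,.330,.0916))
E
```

```text
t 9.13 at [0.646  0.3314 0.0918] dp [-0.0073 -0.0047  0.0011] yaw 1.527566353191713 tilt [0.0001 0.    ] w 0.03222919339809492 F [-0.0366  0.5016  0.0731]
```

>>> apply_moves --dp '[[0,0,0.002],[0,0,0.004],[0,0,0.006],[0,0,0.008],[0,0,0.01],[0,0,0.01]]' --rot '[[0,0,0],[0,0,0],[0,0,0],[0,0,0],[0,0,0],[0,0,0]]' --gripper '[0.3,0.3,0.3,0.3,0.3,0.3]'

```text
t: 9.63
ee_pos: [0.6467, 0.332, 0.0916]
ee_rot: [0.0, 0.722, 0.692, 0.001]
wrist_force: [-2.2, -0.3, 11.6]
gripper_width: 0.0323
finger_force: 12.0
```

```bash
python3 - <<'E'
from h import *
go((.645,.330,.0916))
E
```

```text
t 9.63 at [0.6467 0.332  0.0916] dp [-0.0105 -0.0081  0.0001] yaw 1.5275523173676167 tilt [0.0018 0.0012] w 0.03230196018807647 F [-2.1537 -0.2817 11.6427]
```

>>> apply_moves --dp '[[0,0,-0.006],[0,0,-0.009],[0,0,-0.009],[0,0,-0.009],[0,0,-0.009],[0,0,-0.009],[0,0,-0.05],[0,0,-0.15],[0,0,-0.3],[0,0,-0.45],[0,0,-0.6],[0,0,-0.8],[0,0,-1],[0,0,-1]]' --rot '[[0,0,0],[0,0,0],[0,0,0],[0,0,0],[0,0,0],[0,0,0],[0,0,0],[0,0,0],[0,0,0],[0,0,0],[0,0,0],[0,0,0],[0,0,0],[0,0,0]]' --gripper '[0.3,0.3,0.5,0.5,0.5,0.5,0.5,0.5,0.5,0.5,0.5,0.5,0.5,0.5]'

```text
t: 10.8
ee_pos: [0.6491, 0.333, 0.3003]
ee_rot: [0.002, 0.722, 0.692, 0.006]
wrist_force: [1.2, -0.7, 0.7]
gripper_width: 0.0461
finger_force: 0.0
```

>>> apply_moves --dp '[[0,0,-0.15],[-0.1,0,-0.3],[-0.25,0,-0.3],[-0.4,-0.1,-0.3],[-0.6,-0.2,-0.3],[-0.8,-0.3,-0.3],[-1,-0.4,-0.3],[-1,-0.4,-0.3]]' --rot '[[0,0,0],[0,0,0],[0,0,0],[0,0,0],[0,0,0],[0,0,0],[0,0,0],[0,0,0]]' --gripper '[0.5,0.5,0.5,0.5,0.5,0.5,0.5,0.5]'

```text
t: 11.47
ee_pos: [0.5546, 0.1309, 0.3507]
ee_rot: [0.001, 0.723, 0.691, -0.001]
wrist_force: [0.7, 0.1, -0.4]
gripper_width: 0.0458
finger_force: 0.0
```

```bash
python3 - <<'E'
from h import *
go((.5148,-.0725,.18))
t=capture("top");s=capture("side")
for b in blobs(t,"blue",(200,130,280,240)): print("top",b[0],b[1],onz("top",b[0],.112))
for b in blobs(s,"blue",(130,180,300,330)): print("side",b[0],b[1],onz("side",b[0],.112))
E
```

```text
t 11.47 at [0.5546 0.1309 0.3507] dp [-1.0236 -0.153   0.855 ] yaw 1.5257400641119578 tilt [-0.0002 -0.0016] w 0.04582772892183779 F [ 0.722   0.1142 -0.3709]
side [185.0433 242.8898] [176 235  20  17 254] [0.6449 0.329  0.112 ]
```

>>> apply_moves --dp '[[-0.1,-0.02,0],[-0.25,-0.05,0],[-0.4,-0.08,0],[-0.6,-0.12,0],[-0.8,-0.15,0],[-1,-0.15,0],[-1,-0.15,0.1],[-1,-0.15,0.25],[-1,-0.15,0.4],[-1,-0.15,0.55],[-1,-0.15,0.7],[-1,-0.15,0.85],[-1,-0.15,0.85],[-1,-0.15,0.85]]' --rot '[[0,0,0],[0,0,0],[0,0,0],[0,0,0],[0,0,0],[0,0,0],[0,0,0],[0,0,0],[0,0,0],[0,0,0],[0,0,0],[0,0,0],[0,0,0],[0,0,0]]' --gripper '[0.5,0.5,0.5,0.5,0.5,0.5,0.5,0.5,0.5,0.5,0.5,0.5,0.5,0.5]'

```text
t: 12.73
ee_pos: [0.5189, -0.0626, 0.179]
ee_rot: [-0.001, 0.722, 0.692, -0.001]
wrist_force: [-0.9, -0.0, 0.2]
gripper_width: 0.0463
finger_force: 0.0
```

```bash
python3 - <<'E'
from h import *
go((.5148,-.0725,.09))
E
```

```text
t 12.73 at [ 0.5189 -0.0626  0.179 ] dp [-0.0504 -0.0171  0.4451] yaw 1.5282406614583897 tilt [-0.0028  0.0006] w 0.04627566592748643 F [-0.9213 -0.0309  0.1927]
```

>>> apply_moves --dp '[[-0.03,-0.01,0],[-0.05,-0.017,0.05],[-0.05,-0.017,0.15],[-0.05,-0.017,0.25],[-0.05,-0.017,0.35],[-0.05,-0.017,0.42],[-0.05,-0.017,0.445],[-0.05,-0.017,0.445],[-0.05,-0.017,0.445]]' --rot '[[0,0,0],[0,0,0],[0,0,0],[0,0,0],[0,0,0],[0,0,0],[0,0,0],[0,0,0],[0,0,0]]' --gripper '[0.5,0.5,0.5,0.5,0.5,0.5,0.5,0.5,0.5]'

```text
t: 13.48
ee_pos: [0.5157, -0.0736, 0.0917]
ee_rot: [0.001, 0.722, 0.692, 0.0]
wrist_force: [1.0, 0.3, -0.1]
gripper_width: 0.0459
finger_force: 0.0
```

```bash
python3 - <<'E'
from h import *
go((.5148,-.0725,.09))
E
```

```text
t 13.48 at [ 0.5157 -0.0736  0.0917] dp [ 0.0054 -0.0048  0.0087] yaw 1.527343650353235 tilt [ 0.0014 -0.0002] w 0.04588138727066365 F [ 0.9589  0.2699 -0.0679]
```

>>> apply_moves --dp '[[0,0,0],[0,0,0],[0,0,0],[0,0,0],[0,0,0],[0,0,0]]' --rot '[[0,0,0],[0,0,0],[0,0,0],[0,0,0],[0,0,0],[0,0,0]]' --gripper '[0.3,0.3,0.3,0.3,0.3,0.3]'

```text
t: 13.98
ee_pos: [0.5158, -0.0734, 0.0918]
ee_rot: [0.001, 0.722, 0.692, 0.001]
wrist_force: [-0.4, -0.6, 7.2]
gripper_width: 0.0315
finger_force: 12.0
```

```bash
python3 - <<'E'
from h import *
go((.5148,-.0725,.09))
E
```

```text
t 13.98 at [ 0.5158 -0.0734  0.0918] dp [ 0.0043 -0.0053  0.0089] yaw 1.5276673484546295 tilt [ 0.0019 -0.0003] w 0.03152470910560658 F [-0.4272 -0.5729  7.217 ]
```

>>> apply_moves --dp '[[0,0,-0.03],[0,0,-0.1],[0,0,-0.25],[0,0,-0.4],[0,0,-0.55],[0,0,-0.7],[0,0,-0.85],[0,0,-1],[0,0,-1],[0,0,-1],[0,0,-1]]' --rot '[[0,0,0],[0,0,0],[0,0,0],[0,0,0],[0,0,0],[0,0,0],[0,0,0],[0,0,0],[0,0,0],[0,0,0],[0,0,0]]' --gripper '[0.3,0.3,0.3,0.3,0.3,0.3,0.3,0.3,0.3,0.3,0.3]'

```text
t: 14.9
ee_pos: [0.5144, -0.0732, 0.2902]
ee_rot: [-0.0, 0.722, 0.692, -0.0]
wrist_force: [0.6, -0.0, 0.1]
gripper_width: 0.0319
finger_force: 12.0
```

>>> apply_moves --dp '[[0,0,-0.15],[0,0,-0.3],[0,0,-0.45],[0,0,-0.6],[0.1,0,-0.6],[0.25,0.05,-0.6],[0.4,0.1,-0.6],[0.55,0.15,-0.6],[0.7,0.2,-0.6],[0.85,0.25,-0.6],[0.95,0.3,-0.6],[1,0.3,-0.6],[1,0.3,-0.6],[1,0.3,-0.6],[1,0.3,-0.6]]' --rot '[[0,0,0],[0,0,0],[0,0,0],[0,0,0],[0,0,0],[0,0,0],[0,0,0],[0,0,0],[0,0,0],[0,0,0],[0,0,0],[0,0,0],[0,0,0],[0,0,0],[0,0,0]]' --gripper '[0.3,0.3,0.3,0.3,0.3,0.3,0.3,0.3,0.3,0.3,0.3,0.3,0.3,0.3,0.3]'

```text
t: 16.15
ee_pos: [0.5829, 0.1228, 0.4103]
ee_rot: [-0.0, 0.722, 0.691, -0.001]
wrist_force: [0.4, 0.3, 0.1]
gripper_width: 0.032
finger_force: 12.0
```

```bash
python3 - <<'E'
from h import *
go((.598,.294,.41))
E
```

```text
t 16.15 at [0.5829 0.1228 0.4103] dp [0.8585 0.0377 0.0007] yaw 1.527033279387632 tilt [-0.0011 -0.0007] w 0.03198941289138602 F [0.4391 0.3238 0.0913]
```

>>> apply_moves --dp '[[0.1,0.01,0],[0.25,0.02,0],[0.4,0.03,0],[0.55,0.038,0],[0.7,0.038,0],[0.8,0.038,0],[0.858,0.038,0],[0.858,0.038,0],[0.858,0.038,0.15],[0.858,0.038,0.3],[0.858,0.038,0.45],[0.858,0.038,0.6],[0.858,0.038,0.75],[0.858,0.038,0.9],[0.858,0.038,1],[0.858,0.038,1],[0.858,0.038,1],[0.858,0.038,1]]' --rot '[[0,0,0],[0,0,0],[0,0,0],[0,0,0],[0,0,0],[0,0,0],[0,0,0],[0,0,0],[0,0,0],[0,0,0],[0,0,0],[0,0,0],[0,0,0],[0,0,0],[0,0,0],[0,0,0],[0,0,0],[0,0,0]]' --gripper '[0.3,0.3,0.3,0.3,0.3,0.3,0.3,0.3,0.3,0.3,0.3,0.3,0.3,0.3,0.3,0.3,0.3,0.3]'

```text
t: 17.65
ee_pos: [0.5996, 0.2943, 0.2127]
ee_rot: [0.0, 0.723, 0.691, 0.001]
wrist_force: [-0.7, -0.0, 0.0]
gripper_width: 0.0324
finger_force: 12.0
```

```bash
python3 - <<'E'
from h import *
go((.598,.294,.096))
E
```

```text
t 17.65 at [0.5996 0.2943 0.2127] dp [-0.0024 -0.0089  0.5835] yaw 1.5266080631388466 tilt [0.002  0.0007] w 0.032368279368317175 F [-0.7271 -0.0342  0.007 ]
```

>>> apply_moves --dp '[[0,-0.005,0.1],[0,-0.005,0.2],[0,-0.005,0.3],[0,-0.005,0.4],[0,-0.005,0.5],[0,-0.005,0.55],[0,-0.005,0.57],[0,-0.005,0.58],[0,-0.005,0.585],[0,-0.005,0.59],[0,-0.005,0.592],[0,-0.005,0.592],[0,-0.005,0.592]]' --rot '[[0,0,0],[0,0,0],[0,0,0],[0,0,0],[0,0,0],[0,0,0],[0,0,0],[0,0,0],[0,0,0],[0,0,0],[0,0,0],[0,0,0],[0,0,0]]' --gripper '[0.3,0.3,0.3,0.3,0.3,0.3,0.3,0.3,0.3,0.3,0.3,0.3,0.3]'

```text
t: 18.73
ee_pos: [0.5984, 0.2956, 0.0938]
ee_rot: [0.0, 0.722, 0.692, 0.001]
wrist_force: [-0.2, 0.4, 6.1]
gripper_width: 0.0318
finger_force: 12.0
```

```bash
python3 - <<'E'
from h import *
go((.598,.294,.0938))
E
```

```text
t 18.73 at [0.5984 0.2956 0.0938] dp [-0.008  -0.0019  0.0001] yaw 1.527592586985504 tilt [0.0021 0.0011] w 0.031836919198948724 F [-0.2242  0.392   6.0512]
```

>>> apply_moves --dp '[[0,0,-0.004],[0,0,-0.004],[0,0,-0.004],[0,0,-0.004],[0,0,-0.004],[0,0,-0.004],[0,0,-0.05],[0,0,-0.15],[0,0,-0.3],[0,0,-0.45],[0,0,-0.6],[0,0,-0.8],[0,0,-1],[0,0,-1],[0,0,-1],[0,0,-1]]' --rot '[[0,0,0],[0,0,0],[0,0,0],[0,0,0],[0,0,0],[0,0,0],[0,0,0],[0,0,0],[0,0,0],[0,0,0],[0,0,0],[0,0,0],[0,0,0],[0,0,0],[0,0,0],[0,0,0]]' --gripper '[0.3,0.3,0.45,0.45,0.45,0.45,0.45,0.45,0.45,0.45,0.45,0.45,0.45,0.45,0.45,0.45]'

```text
t: 20.07
ee_pos: [0.5973, 0.2949, 0.2925]
ee_rot: [0.0, 0.722, 0.692, 0.0]
wrist_force: [-1.6, 0.3, -0.7]
gripper_width: 0.0416
finger_force: 0.0
```

>>> apply_moves --dp '[[0,0,-0.15],[-0.1,0,-0.3],[-0.25,0,-0.3],[-0.4,-0.03,-0.3],[-0.6,-0.06,-0.3],[-0.8,-0.1,-0.3],[-1,-0.1,-0.3],[-1,-0.1,-0.3],[-1,-0.1,-0.3],[-1,-0.1,-0.3]]' --rot '[[0,0,0],[0,0,0],[0,0,0],[0,0,0],[0,0,0],[0,0,0],[0,0,0],[0,0,0],[0,0,0],[0,0,0]]' --gripper '[0.6,0.6,0.6,0.6,0.6,0.6,0.6,0.6,0.6,0.6]'

```text
t: 20.9
ee_pos: [0.5686, 0.0963, 0.3512]
ee_rot: [-0.001, 0.723, 0.691, -0.001]
wrist_force: [-0.5, 0.5, -1.3]
gripper_width: 0.0552
finger_force: 0.0
```

```bash
python3 - <<'E'
from h import *
go((.5545,-.0745,.18))
t=capture("top");s=capture("side")
cv2.imwrite("pics/t2.png",t);cv2.imwrite("pics/s2.png",s)
for c in("red","blue"):
  for b in blobs(t,c,(200,130,280,240)): print("top",c,b[0],onz("top",b[0],.112))
  for b in blobs(s,c,(130,180,300,330)): print("side",c,b[0],onz("side",b[0],.112))
a=cv2.resize(t[170:310,370:470],None,fx=4,fy=4,interpolation=cv2.INTER_CUBIC)
b=cv2.resize(s[130:270,350:450],None,fx=4,fy=4,interpolation=cv2.INTER_CUBIC)
cv2.imwrite("pics/c2.png",np.hstack([a,b]))
E
```

```text
t 20.9 at [0.5686 0.0963 0.3512] dp [-0.8563 -0.0309  0.8561] yaw 1.526615794994991 tilt [-0.002   0.0003] w 0.0551697629077384 F [-0.5034  0.4585 -1.2969]
top red [238.6885 211.2459] [0.5968 0.2965 0.112 ]
side red [134.375 213.25 ] [0.7545 0.3625 0.112 ]
side red [218.8415 250.4679] [0.5965 0.2951 0.112 ]
top blue [221.1233 186.3392] [0.6442 0.3311 0.112 ]
side blue [185.0433 242.8898] [0.6449 0.329  0.112 ]
```

View pics/c2.png

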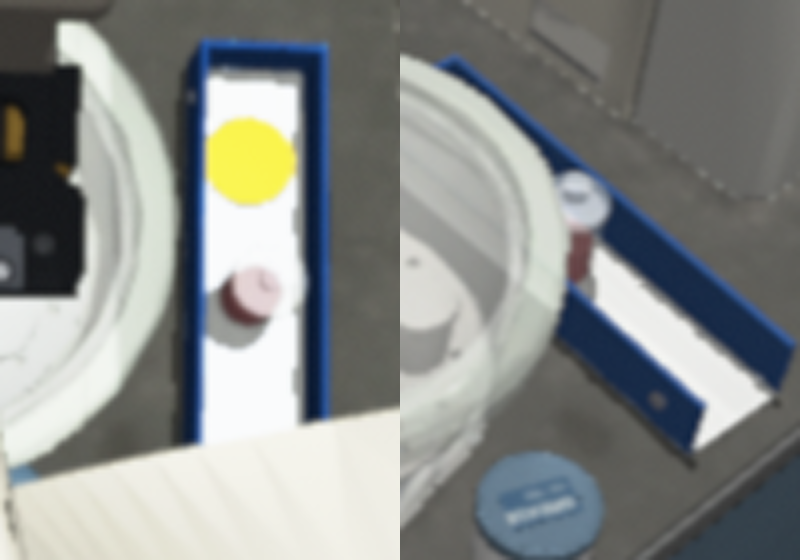

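Top crop: the red sample's knob is at about (266,285), alone in the rack with the spot clear. Both tubes stand on the mat at (.597,.296) and (.645,.330).

>>> apply_moves --dp '[[-0.1,-0.01,0],[-0.25,-0.02,0],[-0.4,-0.03,0],[-0.6,-0.03,0],[-0.75,-0.03,0],[-0.856,-0.03,0],[-0.856,-0.03,0],[-0.856,-0.03,0],[-0.856,-0.03,0.15],[-0.856,-0.03,0.3],[-0.856,-0.03,0.45],[-0.856,-0.03,0.6],[-0.856,-0.03,0.75],[-0.856,-0.03,0.9],[-0.856,-0.03,1],[-0.856,-0.03,1],[-0.856,-0.03,1],[-0.856,-0.03,1]]' --rot '[[0,0,0],[0,0,0],[0,0,0],[0,0,0],[0,0,0],[0,0,0],[0,0,0],[0,0,0],[0,0,0],[0,0,0],[0,0,0],[0,0,0],[0,0,0],[0,0,0],[0,0,0],[0,0,0],[0,0,0],[0,0,0]]' --gripper '[0.6,0.6,0.6,0.6,0.6,0.6,0.6,0.6,0.6,0.6,0.6,0.6,0.6,0.6,0.6,0.6,0.6,0.6]'

```text
t: 22.5
ee_pos: [0.5566, -0.0737, 0.1536]
ee_rot: [0.0, 0.722, 0.692, 0.001]
wrist_force: [-0.2, -0.3, 1.2]
gripper_width: 0.0553
finger_force: 0.0
```

```bash
python3 - <<'E'
from h import *
C=lambda x,y:(x/4+370,y/4+170); E=lambda x,y:((x-400)/4+350,y/4+130)
print(onz("top",C(266,285),.066),onz("side",E(578,184),.066),onz("side",E(583,205),.053))
go((.5545,-.0745,.009))
E
```

```text
[ 0.5496 -0.0721  0.066 ] [ 0.553 -0.078  0.066] [ 0.5489 -0.0799  0.053 ]
t 22.5 at [ 0.5566 -0.0737  0.1536] dp [-0.0047 -0.0114  0.7228] yaw 1.5288797341419758 tilt [0.0014 0.    ] w 0.05530851408253264 F [-0.2452 -0.3028  1.1834]
```

>>> apply_moves --dp '[[-0.005,-0.015,0.1],[-0.005,-0.015,0.2],[-0.005,-0.015,0.3],[-0.005,-0.015,0.4],[-0.005,-0.015,0.5],[-0.005,-0.015,0.6],[-0.005,-0.015,0.67],[-0.005,-0.015,0.7],[-0.005,-0.015,0.715],[-0.005,-0.015,0.715],[-0.005,-0.015,0.715]]' --rot '[[0,0,0],[0,0,0],[0,0,0],[0,0,0],[0,0,0],[0,0,0],[0,0,0],[0,0,0],[0,0,0],[0,0,0],[0,0,0]]' --gripper '[0.6,0.6,0.6,0.6,0.6,0.6,0.6,0.6,0.6,0.6,0.6]'

```text
t: 23.42
ee_pos: [0.5536, -0.0756, 0.0106]
ee_rot: [0.001, 0.722, 0.692, 0.001]
wrist_force: [0.2, -0.1, 0.7]
gripper_width: 0.0548
finger_force: 0.0
```

```bash
python3 - <<'E'
from h import *
go((.5535,-.0745,.009))
E
```

```text
t 23.42 at [ 0.5536 -0.0756  0.0106] dp [ 0.0052 -0.0007  0.0082] yaw 1.527664422225228 tilt [ 0.0019 -0.0002] w 0.0548482094780695 F [ 0.2227 -0.087   0.6543]
```

>>> apply_moves --dp '[[0,0,0],[0,0,0],[0,0,0],[0,0,0],[0,0,0],[0,0,0],[0,0,0]]' --rot '[[0,0,0],[0,0,0],[0,0,0],[0,0,0],[0,0,0],[0,0,0],[0,0,0]]' --gripper '[0.5,0.45,0.4,0.35,0.3,0.3,0.3]' --grip_force 10

```text
t: 24.0
ee_pos: [0.5529, -0.0756, 0.0097]
ee_rot: [0.0, 0.722, 0.692, 0.0]
wrist_force: [-0.3, -0.0, 4.2]
gripper_width: 0.0348
finger_force: 10.0
```

```bash
python3 - <<'E'
from h import *
go((.5535,-.0745,.009))
E
```

```text
t 24.0 at [ 0.5529 -0.0756  0.0097] dp [0.0055 0.0028 0.0035] yaw 1.5275644008656575 tilt [ 0.0008 -0.0001] w 0.03476356505201999 F [-0.2797 -0.0115  4.176 ]
```

>>> apply_moves --dp '[[0,0,0],[0,0,0],[0,0,0],[0,0,0],[0,0,0],[0,0,-0.05],[0,0,-0.15],[0,0,-0.3],[0,0,-0.45],[0,0,-0.6],[0,0,-0.8],[0,0,-1],[0,0,-1],[0,0,-1]]' --rot '[[0,0,0],[0,0,0],[0,0,0],[0,0,0],[0,0,0],[0,0,0],[0,0,0],[0,0,0],[0,0,0],[0,0,0],[0,0,0],[0,0,0],[0,0,0],[0,0,0]]' --gripper '[0.5,0.6,0.6,0.6,0.6,0.6,0.6,0.6,0.6,0.6,0.6,0.6,0.6,0.6]'

```text
t: 25.17
ee_pos: [0.554, -0.0757, 0.2127]
ee_rot: [0.002, 0.722, 0.692, 0.002]
wrist_force: [0.9, 0.4, -0.5]
gripper_width: 0.0552
finger_force: 0.0
```

>>> apply_moves --dp '[[0,0,-0.15],[0,0,-0.3],[0,0,-0.5],[0,0,-0.65],[0.1,0,-0.7],[0.25,0,-0.7],[0.4,-0.05,-0.7],[0.6,-0.1,-0.7],[0.8,-0.15,-0.7],[1,-0.2,-0.7],[1,-0.2,-0.7],[1,-0.2,-0.7],[1,-0.2,-0.7]]' --rot '[[0,0,0],[0,0,0],[0,0,0],[0,0,0],[0,0,0],[0,0,0],[0,0,0],[0,0,0],[0,0,0],[0,0,0],[0,0,0],[0,0,0],[0,0,0]]' --gripper '[0.6,0.6,0.6,0.6,0.6,0.6,0.6,0.6,0.6,0.6,0.6,0.6,0.6]'

```text
t: 26.25
ee_pos: [0.5207, 0.1257, 0.3483]
ee_rot: [-0.0, 0.722, 0.692, -0.001]
wrist_force: [-0.3, 0.2, 0.3]
gripper_width: 0.0553
finger_force: 0.0
```

```bash
python3 - <<'E'
from h import *
go((.498,.3065,.34))
t=capture("top");s=capture("side")
cv2.imwrite("pics/t3.png",t);cv2.imwrite("pics/s3.png",s)
a=cv2.resize(t[225:310,200:280],None,fx=5,fy=5,interpolation=cv2.INTER_CUBIC)
b=cv2.resize(s[275:360,205:285],None,fx=5,fy=5,interpolation=cv2.INTER_CUBIC)
cv2.imwrite("pics/c3.png",np.hstack([a,b]))
E
```

```text
t 26.25 at [0.5207 0.1257 0.3483] dp [ 0.8984 -0.1516  0.041 ] yaw 1.5286279499262425 tilt [-0.0018 -0.0009] w 0.05534179041349578 F [-0.3075  0.2095  0.3002]
```

View pics/c3.png

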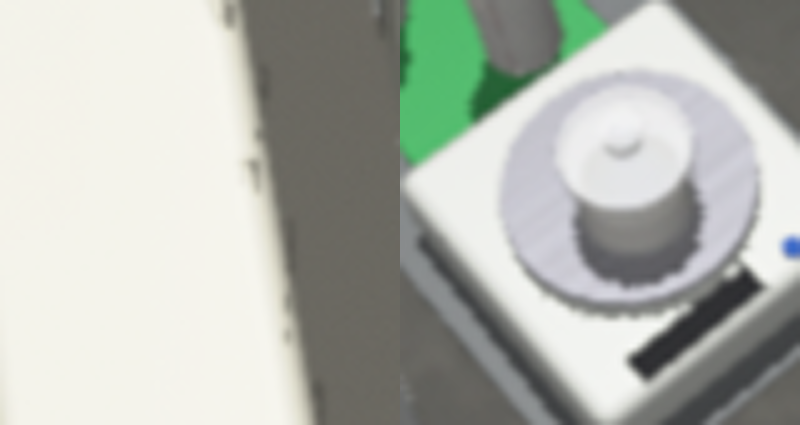

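Side crop: white sample's knob is at about (622,135) and lid centre (624,148), on a pan centred at (629,187). The arm hides it in the top view.

```bash
python3 - <<'E'
from h import *
E=lambda x,y:((x-400)/5+205,y/5+275)
print("pan",onz("side",E(629,187),.048),"knob",onz("side",E(622,132),.1),"lid",onz("side",E(624,147),.088), "bottomfront",onz("side",E(640,257),.048))
E
```

```text
pan [0.5029 0.3072 0.048 ] knob [0.4947 0.309  0.1   ] lid [0.4961 0.3089 0.088 ] bottomfront [0.4803 0.3192 0.048 ]
```

>>> apply_moves --dp '[[0.1,-0.02,0],[0.25,-0.05,0],[0.4,-0.1,0],[0.6,-0.15,0],[0.75,-0.15,0],[0.9,-0.15,0],[0.9,-0.15,0],[0.9,-0.15,0.15],[0.9,-0.15,0.3],[0.9,-0.15,0.5],[0.9,-0.15,0.7],[0.9,-0.15,0.9],[0.9,-0.15,0.9],[0.9,-0.15,0.9],[0.9,-0.15,0.9]]' --rot '[[0,0,0],[0,0,0],[0,0,0],[0,0,0],[0,0,0],[0,0,0],[0,0,0],[0,0,0],[0,0,0],[0,0,0],[0,0,0],[0,0,0],[0,0,0],[0,0,0],[0,0,0]]' --gripper '[0.65,0.65,0.65,0.65,0.65,0.65,0.65,0.65,0.65,0.65,0.65,0.65,0.65,0.65,0.65]'

```text
t: 27.6
ee_pos: [0.5005, 0.3068, 0.1714]
ee_rot: [0.0, 0.723, 0.691, 0.001]
wrist_force: [0.2, -0.2, 0.4]
gripper_width: 0.0594
finger_force: 0.0
```

```bash
python3 - <<'E'
from h import *
go((.498,.306,.0555))
E
```

```text
t 27.6 at [0.5005 0.3068 0.1714] dp [-0.0054 -0.0133  0.5794] yaw 1.5262304342635766 tilt [0.0016 0.0009] w 0.05940316080606413 F [ 0.2387 -0.1628  0.3845]
```

>>> apply_moves --dp '[[0,-0.02,0.1],[0,-0.02,0.2],[0,-0.02,0.3],[0,-0.02,0.4],[0,-0.02,0.5],[0,-0.02,0.55],[0,-0.02,0.57],[0,-0.02,0.575],[0,-0.02,0.575],[0,-0.02,0.575]]' --rot '[[0,0,0],[0,0,0],[0,0,0],[0,0,0],[0,0,0],[0,0,0],[0,0,0],[0,0,0],[0,0,0],[0,0,0]]' --gripper '[0.65,0.65,0.65,0.65,0.65,0.65,0.65,0.65,0.65,0.65]'

```text
t: 28.43
ee_pos: [0.496, 0.3079, 0.0559]
ee_rot: [0.0, 0.722, 0.692, 0.001]
wrist_force: [-0.6, -0.2, -0.1]
gripper_width: 0.0597
finger_force: 0.0
```

```bash
python3 - <<'E'
from h import *
go((.496,.307,.0555))
E
```

```text
t 28.43 at [0.496  0.3079 0.0559] dp [-0.0044  0.0001  0.002 ] yaw 1.5274895126956618 tilt [0.0019 0.0012] w 0.05974627601565968 F [-0.62   -0.2425 -0.0702]
```

>>> apply_moves --dp '[[0,0,0],[0,0,0],[0,0,0],[0,0,0],[0,0,0],[0,0,0],[0,0,0]]' --rot '[[0,0,0],[0,0,0],[0,0,0],[0,0,0],[0,0,0],[0,0,0],[0,0,0]]' --gripper '[0.55,0.5,0.45,0.4,0.35,0.35,0.35]' --grip_force 10

```text
t: 29.02
ee_pos: [0.4954, 0.3076, 0.0549]
ee_rot: [0.0, 0.722, 0.692, 0.0]
wrist_force: [-0.4, -0.6, 6.1]
gripper_width: 0.0415
finger_force: 10.0
```

```bash
python3 - <<'E'
from h import *
go((.496,.307,.0555))
E
```

```text
t 29.02 at [0.4954 0.3076 0.0549] dp [-0.0028  0.0034 -0.0032] yaw 1.5275487322397132 tilt [0.0007 0.0005] w 0.04150178259225857 F [-0.3735 -0.559   6.1015]
```

>>> apply_moves --dp '[[0,0,-0.03],[0,0,-0.1],[0,0,-0.2],[0,0,-0.35],[0,0,-0.5],[0,0,-0.65],[0,0,-0.8],[0,0,-0.95],[0,0,-1],[0,0,-1],[0,0,-1]]' --rot '[[0,0,0],[0,0,0],[0,0,0],[0,0,0],[0,0,0],[0,0,0],[0,0,0],[0,0,0],[0,0,0],[0,0,0],[0,0,0]]' --gripper '[0.35,0.35,0.35,0.35,0.35,0.35,0.35,0.35,0.35,0.35,0.35]'

```text
t: 29.93
ee_pos: [0.4946, 0.3071, 0.2538]
ee_rot: [-0.0, 0.722, 0.692, -0.0]
wrist_force: [0.8, -0.3, -0.7]
gripper_width: 0.0412
finger_force: 10.0
```

>>> apply_moves --dp '[[0,0,-0.15],[0,0,-0.3],[0,0,-0.4],[-0.1,0,-0.4],[-0.25,0.1,-0.4],[-0.4,0.2,-0.4],[-0.55,0.3,-0.4],[-0.7,0.4,-0.4],[-0.85,0.5,-0.4],[-1,0.6,-0.4],[-1,0.65,-0.4],[-1,0.65,-0.4],[-1,0.65,-0.4]]' --rot '[[0,0,0],[0,0,0],[0,0,0],[0,0,0],[0,0,0],[0,0,0],[0,0,0],[0,0,0],[0,0,0],[0,0,0],[0,0,0],[0,0,0],[0,0,0]]' --gripper '[0.35,0.35,0.35,0.35,0.35,0.35,0.35,0.35,0.35,0.35,0.35,0.35,0.35]'

```text
t: 31.02
ee_pos: [0.6155, 0.1021, 0.332]
ee_rot: [-0.001, 0.723, 0.691, -0.001]
wrist_force: [0.2, 1.2, -0.5]
gripper_width: 0.0416
finger_force: 10.0
```

```bash
python3 - <<'E'
from h import *
go((.6260,-.0787,.34))
E
```

```text
t 31.02 at [0.6155 0.1021 0.332 ] dp [-0.9007  0.0922 -0.0401] yaw 1.5267330981151062 tilt [-0.0038 -0.    ] w 0.04163799368978324 F [ 0.2457  1.1699 -0.4576]
```

>>> apply_moves --dp '[[-0.1,0.02,0],[-0.25,0.05,0],[-0.4,0.09,0],[-0.55,0.092,0],[-0.7,0.092,0],[-0.8,0.092,0],[-0.9,0.092,0],[-0.9,0.092,0],[-0.9,0.092,0],[-0.9,0.092,0.15],[-0.9,0.092,0.3],[-0.9,0.092,0.45],[-0.9,0.092,0.6],[-0.9,0.092,0.75],[-0.9,0.092,0.85],[-0.9,0.092,0.85],[-0.9,0.092,0.85],[-0.9,0.092,0.85]]' --rot '[[0,0,0],[0,0,0],[0,0,0],[0,0,0],[0,0,0],[0,0,0],[0,0,0],[0,0,0],[0,0,0],[0,0,0],[0,0,0],[0,0,0],[0,0,0],[0,0,0],[0,0,0],[0,0,0],[0,0,0],[0,0,0]]' --gripper '[0.35,0.35,0.35,0.35,0.35,0.35,0.35,0.35,0.35,0.35,0.35,0.35,0.35,0.35,0.35,0.35,0.35,0.35]'

```text
t: 32.52
ee_pos: [0.6276, -0.0776, 0.1658]
ee_rot: [0.0, 0.722, 0.692, 0.001]
wrist_force: [0.3, 0.5, 0.1]
gripper_width: 0.0415
finger_force: 10.0
```

```bash
python3 - <<'E'
from h import *
go((.6262,-.0788,.02))
E
```

```text
t 32.52 at [ 0.6276 -0.0776  0.1658] dp [-0.0064 -0.008   0.7288] yaw 1.528765273126847 tilt [0.0015 0.0001] w 0.04151738369342728 F [0.2626 0.4855 0.0567]
```

>>> apply_moves --dp '[[-0.006,-0.008,0.1],[-0.006,-0.008,0.2],[-0.006,-0.008,0.3],[-0.006,-0.008,0.4],[-0.006,-0.008,0.5],[-0.006,-0.008,0.6],[-0.006,-0.008,0.67],[-0.006,-0.008,0.71],[-0.006,-0.008,0.73],[-0.006,-0.008,0.73],[-0.006,-0.008,0.73],[-0.006,-0.008,0.73]]' --rot '[[0,0,0],[0,0,0],[0,0,0],[0,0,0],[0,0,0],[0,0,0],[0,0,0],[0,0,0],[0,0,0],[0,0,0],[0,0,0],[0,0,0]]' --gripper '[0.35,0.35,0.35,0.35,0.35,0.35,0.35,0.35,0.35,0.35,0.35,0.35]'

```text
t: 33.52
ee_pos: [0.6261, -0.0799, 0.0196]
ee_rot: [0.001, 0.722, 0.692, 0.001]
wrist_force: [0.6, -0.4, -0.9]
gripper_width: 0.0413
finger_force: 10.0
```

```bash
python3 - <<'E'
from h import *
go((.6262,-.0788,.0119))
E
```

```text
t 33.52 at [ 0.6261 -0.0799  0.0196] dp [0.0057 0.0003 0.0383] yaw 1.527565822178758 tilt [ 0.0018 -0.0002] w 0.041272977997066404 F [ 0.5673 -0.3552 -0.8546]
```

>>> apply_moves --dp '[[0.003,0,0.01],[0.005,0,0.02],[0.005,0,0.028],[0.005,0,0.033],[0.005,0,0.038],[0.005,0,0.038],[0.005,0,0.038]]' --rot '[[0,0,0],[0,0,0],[0,0,0],[0,0,0],[0,0,0],[0,0,0],[0,0,0]]' --gripper '[0.35,0.35,0.35,0.35,0.35,0.35,0.35]'

```text
t: 34.1
ee_pos: [0.6255, -0.0787, 0.0116]
ee_rot: [0.0, 0.722, 0.692, 0.0]
wrist_force: [-3.2, 1.8, 8.9]
gripper_width: 0.0416
finger_force: 10.0
```

```bash
python3 - <<'E'
from h import *
go((.6262,-.0788,.0119))
E
```

```text
t 34.1 at [ 0.6255 -0.0787  0.0116] dp [-0.0004  0.0037 -0.0014] yaw 1.5275214643565977 tilt [0.0004 0.0002] w 0.04162872159154158 F [-3.16    1.8267  8.9272]
```

>>> apply_moves --dp '[[0,0,-0.005],[0,0,-0.005],[0,0,-0.005],[0,0,-0.005],[0,0,-0.005],[0,0,-0.005],[0,0,-0.005],[0,0,-0.05],[0,0,-0.12],[0,0,-0.2],[0,0,-0.3],[0,0,-0.45],[0,0,-0.6],[0,0,-0.8],[0,0,-1],[0,0,-1],[0,0,-1]]' --rot '[[0,0,0],[0,0,0],[0,0,0],[0,0,0],[0,0,0],[0,0,0],[0,0,0],[0,0,0],[0,0,0],[0,0,0],[0,0,0],[0,0,0],[0,0,0],[0,0,0],[0,0,0],[0,0,0],[0,0,0]]' --gripper '[0.35,0.4,0.45,0.5,0.53,0.53,0.53,0.53,0.53,0.53,0.53,0.53,0.53,0.53,0.53,0.53,0.53]'

```text
t: 35.52
ee_pos: [0.627, -0.0791, 0.2152]
ee_rot: [0.003, 0.722, 0.692, 0.002]
wrist_force: [-0.6, -0.6, 0.5]
gripper_width: 0.0488
finger_force: 0.0
```

```bash
python3 - <<'E'
from h import *
go((.5535,-.0745,.0097))
s=capture("side");t=capture("top")
b=cv2.resize(s[130:230,340:440],None,fx=4,fy=4,interpolation=cv2.INTER_CUBIC)
a=cv2.resize(t[170:270,400:500],None,fx=4,fy=4,interpolation=cv2.INTER_CUBIC)
cv2.imwrite("pics/c4.png",np.hstack([a,b]))
E
```

```text
t 35.52 at [ 0.627  -0.0791  0.2152] dp [ 0.0077 -0.3751  1.0248] yaw 1.5275753176216451 tilt [ 0.0067 -0.0009] w 0.04880724823209953 F [-0.6458 -0.5543  0.5407]
```

View pics/c4.png

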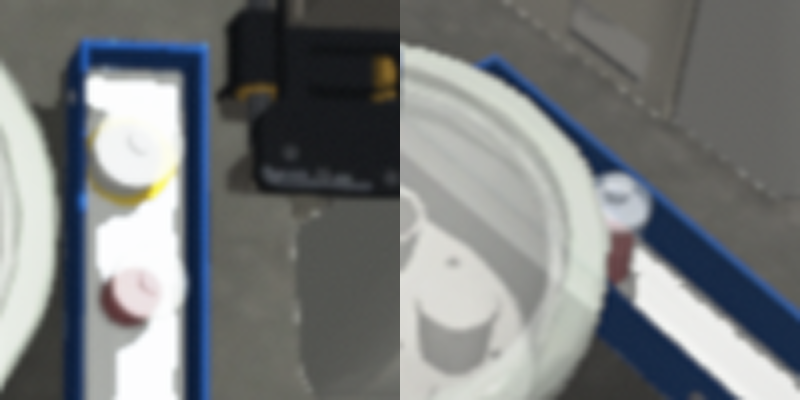

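White sample stands centred on the yellow spot, with a yellow ring visible all round and its knob at top crop about (137,147). Red is undisturbed. Now fetch red.

>>> apply_moves --dp '[[0,-0.1,0],[0,-0.25,0],[0.004,-0.37,0],[0.004,-0.37,0],[0.004,-0.37,0.15],[0.004,-0.37,0.3],[0.004,-0.37,0.45],[0.004,-0.37,0.6],[0.004,-0.37,0.7],[0.004,-0.37,0.7],[0.004,-0.37,0.7]]' --rot '[[0,0,0],[0,0,0],[0,0,0],[0,0,0],[0,0,0],[0,0,0],[0,0,0],[0,0,0],[0,0,0],[0,0,0],[0,0,0]]' --gripper '[0.53,0.53,0.53,0.53,0.53,0.53,0.53,0.53,0.53,0.53,0.53]'

```text
t: 36.53
ee_pos: [0.5502, -0.0747, 0.0693]
ee_rot: [-0.002, 0.722, 0.692, -0.001]
wrist_force: [0.3, -0.2, 0.8]
gripper_width: 0.0486
finger_force: 0.0
```

```bash
python3 - <<'E'
from h import *
go((.5533,-.0754,.0097)); print(onz("top",(434.25,206.75),.057))
E
```

```text
t 36.53 at [ 0.5502 -0.0747  0.0693] dp [-0.0029  0.0168  0.2979] yaw 1.5275623670798752 tilt [-0.0039  0.0005] w 0.04857615596902666 F [ 0.2964 -0.1833  0.83  ]
[ 0.6194 -0.0728  0.057 ]
```

>>> apply_moves --dp '[[0,0.012,0],[0,0.012,0.05],[0,0.012,0.12],[0,0.012,0.2],[0,0.012,0.26],[0,0.012,0.295],[0,0.012,0.295],[0,0.012,0.295],[0,0.012,0.295],[0,0.012,0.295],[0,0.012,0.295],[0,0.012,0.295],[0,0.012,0.295]]' --rot '[[0,0,0],[0,0,0],[0,0,0],[0,0,0],[0,0,0],[0,0,0],[0,0,0],[0,0,0],[0,0,0],[0,0,0],[0,0,0],[0,0,0],[0,0,0]]' --gripper '[0.53,0.53,0.53,0.53,0.53,0.53,0.53,0.53,0.45,0.4,0.35,0.3,0.3]' --grip_force 10

```text
t: 37.62
ee_pos: [0.5544, -0.0751, 0.0124]
ee_rot: [0.001, 0.722, 0.692, 0.0]
wrist_force: [0.4, -0.3, 4.7]
gripper_width: 0.0345
finger_force: 10.0
```

```bash
python3 - <<'E'
from h import *
go((.5533,-.0754,.0097))
E
```

```text
t 37.62 at [ 0.5544 -0.0751  0.0124] dp [-0.0019 -0.0053  0.0136] yaw 1.5275755631668373 tilt [ 0.0013 -0.0002] w 0.03448698837726073 F [ 0.4222 -0.3406  4.6653]
```

>>> apply_moves --dp '[[0,0,-0.03],[0,0,-0.1],[0,0,-0.2],[0,0,-0.35],[0,0,-0.5],[0,0,-0.65],[0,0,-0.8],[0,0,-0.95],[0,0,-1],[0,0,-1],[0,0,-1]]' --rot '[[0,0,0],[0,0,0],[0,0,0],[0,0,0],[0,0,0],[0,0,0],[0,0,0],[0,0,0],[0,0,0],[0,0,0],[0,0,0]]' --gripper '[0.3,0.3,0.3,0.3,0.3,0.3,0.3,0.3,0.3,0.3,0.3]'

```text
t: 38.53
ee_pos: [0.5534, -0.0749, 0.2115]
ee_rot: [0.0, 0.722, 0.692, 0.0]
wrist_force: [-0.3, -0.1, -0.9]
gripper_width: 0.0347
finger_force: 10.0
```

>>> apply_moves --dp '[[0,0,-0.15],[0,0,-0.3],[0,0,-0.45],[0,0,-0.65],[0.1,0,-0.7],[0.25,0,-0.7],[0.4,-0.05,-0.7],[0.55,-0.1,-0.7],[0.7,-0.15,-0.7],[0.85,-0.2,-0.7],[1,-0.25,-0.7],[1,-0.25,-0.7],[1,-0.25,-0.7],[1,-0.25,-0.7]]' --rot '[[0,0,0],[0,0,0],[0,0,0],[0,0,0],[0,0,0],[0,0,0],[0,0,0],[0,0,0],[0,0,0],[0,0,0],[0,0,0],[0,0,0],[0,0,0],[0,0,0]]' --gripper '[0.3,0.3,0.3,0.3,0.3,0.3,0.3,0.3,0.3,0.3,0.3,0.3,0.3,0.3]'

```text
t: 39.7
ee_pos: [0.512, 0.1266, 0.3501]
ee_rot: [-0.0, 0.722, 0.692, -0.001]
wrist_force: [0.8, -0.4, -0.3]
gripper_width: 0.0343
finger_force: 10.0
```

```bash
python3 - <<'E'
from h import *
go((.503,.307,.16))
s=capture("side"); E=lambda x,y:((x-400)/5+205,y/5+275)
# pan rim fit: segment bluish-grey pan in side view
h=cv2.cvtColor(s,cv2.COLOR_BGR2HSV).astype(int); roi=h[275:345,215:300]
cv2.imwrite("pics/p.png",cv2.resize(s[270:380,200:320],None,fx=5,fy=5,interpolation=cv2.INTER_CUBIC))
t=cv2.imread("pics/top0.png"); c=get_calibration("top")
for p in((0.5029,.3072,.048),): print(proj("top",p),proj("side",p))
E
```

```text
t 39.7 at [0.512  0.1266 0.3501] dp [ 0.9006 -0.081   0.9494] yaw 1.528371268140165 tilt [-0.0026 -0.0012] w 0.03434278980497979 F [ 0.8034 -0.4446 -0.3014]
[238.1139 266.5767] [250.7964 312.3878]
```

View pics/p.png

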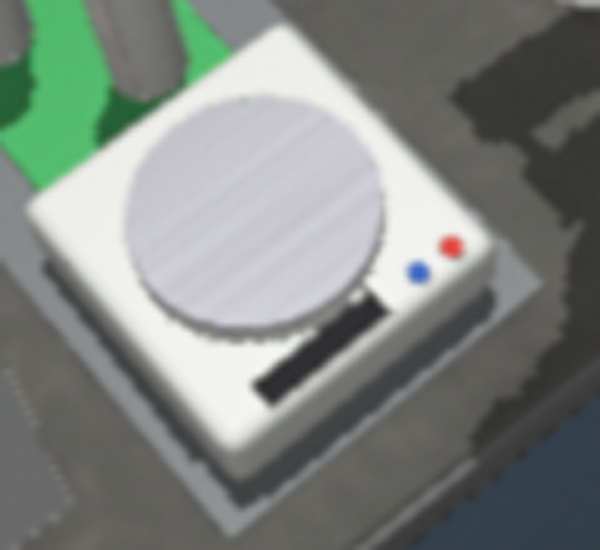

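The empty pan's ellipse is centred at crop (254,211), px (250.9,312.3), which confirms (.503,.307).

>>> apply_moves --dp '[[0.1,-0.02,0],[0.25,-0.05,0],[0.4,-0.08,0],[0.55,-0.08,0],[0.7,-0.08,0],[0.8,-0.08,0],[0.9,-0.08,0],[0.9,-0.08,0],[0.9,-0.08,0],[0.9,-0.08,0.15],[0.9,-0.08,0.3],[0.9,-0.08,0.45],[0.9,-0.08,0.6],[0.9,-0.08,0.75],[0.9,-0.08,0.9],[0.9,-0.08,0.95],[0.9,-0.08,0.95],[0.9,-0.08,0.95],[0.9,-0.08,0.95]]' --rot '[[0,0,0],[0,0,0],[0,0,0],[0,0,0],[0,0,0],[0,0,0],[0,0,0],[0,0,0],[0,0,0],[0,0,0],[0,0,0],[0,0,0],[0,0,0],[0,0,0],[0,0,0],[0,0,0],[0,0,0],[0,0,0],[0,0,0]]' --gripper '[0.3,0.3,0.3,0.3,0.3,0.3,0.3,0.3,0.3,0.3,0.3,0.3,0.3,0.3,0.3,0.3,0.3,0.3,0.3]'

```text
t: 41.33
ee_pos: [0.5055, 0.3076, 0.1637]
ee_rot: [0.0, 0.722, 0.691, 0.001]
wrist_force: [-0.1, 0.5, 0.0]
gripper_width: 0.0349
finger_force: 10.0
```

```bash
python3 - <<'E'
from h import *
go((.503,.307,.064))
E
```

```text
t 41.33 at [0.5055 0.3076 0.1637] dp [-0.0042 -0.0135  0.4985] yaw 1.5269200911079215 tilt [0.0023 0.0013] w 0.03490712159746992 F [-0.0542  0.5349  0.0348]
```

>>> apply_moves --dp '[[-0.004,-0.01,0.1],[-0.004,-0.01,0.2],[-0.004,-0.01,0.3],[-0.004,-0.01,0.4],[-0.004,-0.01,0.46],[-0.004,-0.01,0.49],[-0.004,-0.01,0.495],[-0.004,-0.01,0.495],[-0.004,-0.01,0.495]]' --rot '[[0,0,0],[0,0,0],[0,0,0],[0,0,0],[0,0,0],[0,0,0],[0,0,0],[0,0,0],[0,0,0]]' --gripper '[0.3,0.3,0.3,0.3,0.3,0.3,0.3,0.3,0.3]'

```text
t: 42.08
ee_pos: [0.503, 0.3073, 0.0641]
ee_rot: [0.0, 0.722, 0.692, 0.001]
wrist_force: [-0.6, -0.1, -0.6]
gripper_width: 0.0344
finger_force: 10.0
```

```bash
python3 - <<'E'
from h import *
go((.503,.307,.0574))
E
```

```text
t 42.08 at [0.503  0.3073 0.0641] dp [-0.0018 -0.0001  0.0333] yaw 1.527560081389596 tilt [0.0017 0.001 ] w 0.034444115036142135 F [-0.6043 -0.1027 -0.6306]
```

>>> apply_moves --dp '[[0,0,0.01],[0,0,0.018],[0,0,0.024],[0,0,0.029],[0,0,0.033],[0,0,0.033],[0,0,0.033]]' --rot '[[0,0,0],[0,0,0],[0,0,0],[0,0,0],[0,0,0],[0,0,0],[0,0,0]]' --gripper '[0.3,0.3,0.3,0.3,0.3,0.3,0.3]'

```text
t: 42.67
ee_pos: [0.5026, 0.3072, 0.0572]
ee_rot: [0.0, 0.722, 0.692, 0.001]
wrist_force: [-1.6, -0.3, 8.9]
gripper_width: 0.0344
finger_force: 10.0
```

```bash
python3 - <<'E'
from h import *
go((.503,.307,.0574))
E
```

```text
t 42.67 at [0.5026 0.3072 0.0572] dp [-0.001   0.0019 -0.0009] yaw 1.5275443473810324 tilt [0.001  0.0008] w 0.034380542037395066 F [-1.6147 -0.3108  8.9419]
```

>>> apply_moves --dp '[[0,0,-0.005],[0,0,-0.005],[0,0,-0.005],[0,0,-0.005],[0,0,-0.005],[0,0,-0.005],[0,0,-0.005],[0,0,-0.05],[0,0,-0.12],[0,0,-0.2],[0,0,-0.3],[0,0,-0.45],[0,0,-0.6],[0,0,-0.8],[0,0,-0.8],[0,0,-0.8]]' --rot '[[0,0,0],[0,0,0],[0,0,0],[0,0,0],[0,0,0],[0,0,0],[0,0,0],[0,0,0],[0,0,0],[0,0,0],[0,0,0],[0,0,0],[0,0,0],[0,0,0],[0,0,0],[0,0,0]]' --gripper '[0.3,0.4,0.45,0.5,0.5,0.5,0.5,0.5,0.5,0.5,0.5,0.5,0.5,0.5,0.5,0.5]'

```text
t: 44.0
ee_pos: [0.5036, 0.3076, 0.2194]
ee_rot: [0.001, 0.722, 0.692, 0.003]
wrist_force: [0.1, -0.0, -0.8]
gripper_width: 0.0458
finger_force: 0.0
```

```bash
python3 - <<'E'
from h import *
go((.5972,.2952,.17))
s=capture("side")
for c in("red","blue"):
  for b in blobs(s,c,(160,180,300,330)): print("side",c,b[0],b[1],onz("side",b[0],.112))
cv2.imwrite("pics/p2.png",cv2.resize(s[210:380,150:320],None,fx=3,fy=3,interpolation=cv2.INTER_CUBIC))
E
```

```text
t 44.0 at [0.5036 0.3076 0.2194] dp [-0.0427  0.4693  0.2492] yaw 1.5275394513231044 tilt [0.0048 0.0029] w 0.04578200295404083 F [ 0.0769 -0.0024 -0.7621]
side red [218.4868 251.5811] [210 242  19  19 265] [0.5951 0.2967 0.112 ]
side blue [185.0698 242.9845] [176 235  20  17 258] [0.6447 0.3291 0.112 ]
```

View pics/p2.png

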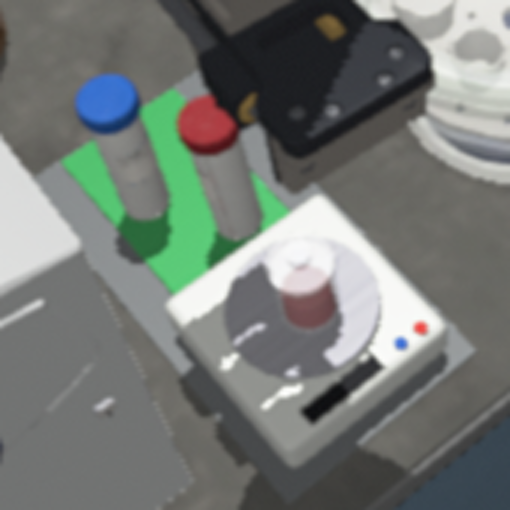

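Red sample stands upright mid-pan, and both tubes stand on the mat with caps at crop (108,103) and (207,125). Now the red tube.

>>> apply_moves --dp '[[-0.02,0.1,0],[-0.04,0.25,0],[-0.043,0.4,0],[-0.043,0.465,0],[-0.043,0.465,0.05],[-0.043,0.465,0.15],[-0.043,0.465,0.25],[-0.043,0.465,0.25],[-0.043,0.465,0.25],[-0.043,0.465,0.25]]' --rot '[[0,0,0],[0,0,0],[0,0,0],[0,0,0],[0,0,0],[0,0,0],[0,0,0],[0,0,0],[0,0,0],[0,0,0]]' --gripper '[0.48,0.48,0.48,0.48,0.48,0.48,0.48,0.48,0.48,0.48]'

```text
t: 44.88
ee_pos: [0.5941, 0.2943, 0.1662]
ee_rot: [-0.0, 0.722, 0.692, -0.0]
wrist_force: [0.3, 1.3, -0.1]
gripper_width: 0.0442
finger_force: 0.0
```

```bash
python3 - <<'E'
from h import *
go((.5976,.2954,.0938))
E
```

```text
t 44.88 at [0.5941 0.2943 0.1662] dp [0.0063 0.0174 0.3621] yaw 1.527886200345428 tilt [-0.0007 -0.0003] w 0.04419988110928049 F [ 0.3209  1.269  -0.0602]
```

>>> apply_moves --dp '[[0.006,0.017,0.03],[0.006,0.017,0.1],[0.006,0.017,0.2],[0.006,0.017,0.3],[0.006,0.017,0.35],[0.006,0.017,0.362],[0.006,0.017,0.362],[0.006,0.017,0.362],[0.006,0.017,0.362]]' --rot '[[0,0,0],[0,0,0],[0,0,0],[0,0,0],[0,0,0],[0,0,0],[0,0,0],[0,0,0],[0,0,0]]' --gripper '[0.48,0.48,0.48,0.48,0.48,0.48,0.48,0.48,0.48]'

```text
t: 45.63
ee_pos: [0.599, 0.2957, 0.0952]
ee_rot: [0.0, 0.722, 0.692, 0.001]
wrist_force: [0.3, -0.5, 0.4]
gripper_width: 0.0441
finger_force: 0.0
```

```bash
python3 - <<'E'
from h import *
go((.5976,.2954,.0938))
E
```

```text
t 45.63 at [0.599  0.2957 0.0952] dp [-0.0018 -0.0071  0.0069] yaw 1.5275853141573927 tilt [0.0019 0.0009] w 0.04408311331860001 F [ 0.2887 -0.483   0.4278]
```

>>> apply_moves --dp '[[0,0,0],[0,0,0],[0,0,0],[0,0,0],[0,0,0],[0,0,0]]' --rot '[[0,0,0],[0,0,0],[0,0,0],[0,0,0],[0,0,0],[0,0,0]]' --gripper '[0.4,0.35,0.3,0.3,0.3,0.3]' --grip_force 12

```text
t: 46.13
ee_pos: [0.5986, 0.2955, 0.0945]
ee_rot: [0.0, 0.722, 0.692, 0.001]
wrist_force: [-0.8, -0.3, 5.0]
gripper_width: 0.0326
finger_force: 12.0
```

```bash
python3 - <<'E'
from h import *
go((.5976,.2954,.0938))
E
```

```text
t 46.13 at [0.5986 0.2955 0.0945] dp [-0.0009 -0.005   0.0037] yaw 1.5275507469468315 tilt [0.001  0.0006] w 0.032559863898553774 F [-0.8038 -0.3425  4.9674]
```

>>> apply_moves --dp '[[0,0,-0.03],[0,0,-0.1],[0,0,-0.25],[0,0,-0.4],[0,0,-0.55],[0,0,-0.7],[0,0,-0.85],[0,0,-1],[0,0,-1],[0,0,-1]]' --rot '[[0,0,0],[0,0,0],[0,0,0],[0,0,0],[0,0,0],[0,0,0],[0,0,0],[0,0,0],[0,0,0],[0,0,0]]' --gripper '[0.3,0.3,0.3,0.3,0.3,0.3,0.3,0.3,0.3,0.3]'

```text
t: 46.97
ee_pos: [0.599, 0.2956, 0.2969]
ee_rot: [0.001, 0.722, 0.692, 0.002]
wrist_force: [0.6, 0.1, -1.0]
gripper_width: 0.0325
finger_force: 12.0
```

>>> apply_moves --dp '[[0,0,-0.15],[0,0,-0.3],[0,0,-0.45],[0,0,-0.6],[-0.1,0,-0.6],[-0.25,-0.05,-0.6],[-0.4,-0.1,-0.6],[-0.55,-0.15,-0.6],[-0.7,-0.2,-0.6],[-0.85,-0.25,-0.6],[-1,-0.25,-0.6],[-1,-0.25,-0.6],[-1,-0.25,-0.6],[-1,-0.25,-0.6],[-1,-0.25,-0.6]]' --rot '[[0,0,0],[0,0,0],[0,0,0],[0,0,0],[0,0,0],[0,0,0],[0,0,0],[0,0,0],[0,0,0],[0,0,0],[0,0,0],[0,0,0],[0,0,0],[0,0,0],[0,0,0]]' --gripper '[0.3,0.3,0.3,0.3,0.3,0.3,0.3,0.3,0.3,0.3,0.3,0.3,0.3,0.3,0.3]'

```text
t: 48.22
ee_pos: [0.5395, 0.0984, 0.4132]
ee_rot: [-0.0, 0.722, 0.692, -0.0]
wrist_force: [0.2, -0.6, 0.1]
gripper_width: 0.0319
finger_force: 12.0
```

```bash
python3 - <<'E'
from h import *
go((.5156,-.0732,.41))
E
```

```text
t 48.22 at [0.5395 0.0984 0.4132] dp [-0.8625 -0.083   0.0157] yaw 1.5282550016083745 tilt [-0.0011  0.0002] w 0.03187149614433043 F [ 0.1911 -0.5691  0.0812]
```

>>> apply_moves --dp '[[-0.1,-0.02,0],[-0.25,-0.05,0],[-0.4,-0.083,0],[-0.55,-0.083,0],[-0.7,-0.083,0],[-0.8,-0.083,0],[-0.862,-0.083,0],[-0.862,-0.083,0],[-0.862,-0.083,0],[-0.862,-0.083,0.15],[-0.862,-0.083,0.3],[-0.862,-0.083,0.45],[-0.862,-0.083,0.6],[-0.862,-0.083,0.75],[-0.862,-0.083,0.9],[-0.862,-0.083,1],[-0.862,-0.083,1],[-0.862,-0.083,1],[-0.862,-0.083,1]]' --rot '[[0,0,0],[0,0,0],[0,0,0],[0,0,0],[0,0,0],[0,0,0],[0,0,0],[0,0,0],[0,0,0],[0,0,0],[0,0,0],[0,0,0],[0,0,0],[0,0,0],[0,0,0],[0,0,0],[0,0,0],[0,0,0],[0,0,0]]' --gripper '[0.3,0.3,0.3,0.3,0.3,0.3,0.3,0.3,0.3,0.3,0.3,0.3,0.3,0.3,0.3,0.3,0.3,0.3,0.3]'

```text
t: 49.8
ee_pos: [0.5166, -0.0731, 0.2151]
ee_rot: [0.001, 0.722, 0.692, 0.001]
wrist_force: [-0.2, -0.3, 0.0]
gripper_width: 0.0322
finger_force: 12.0
```

```bash
python3 - <<'E'
from h import *
go((.5158,-.0733,.1))
E
```

```text
t 49.8 at [ 0.5166 -0.0731  0.2151] dp [-0.0011 -0.0048  0.5756] yaw 1.5286374958999418 tilt [0.0016 0.    ] w 0.03223365845846855 F [-0.1994 -0.275   0.0344]
```

>>> apply_moves --dp '[[0,0,0.1],[0,0,0.2],[0,0,0.3],[0,0,0.4],[0,0,0.5],[0,0,0.56],[0,0,0.575],[0,0,0.575],[0,0,0.575],[0,0,0.575]]' --rot '[[0,0,0],[0,0,0],[0,0,0],[0,0,0],[0,0,0],[0,0,0],[0,0,0],[0,0,0],[0,0,0],[0,0,0]]' --gripper '[0.3,0.3,0.3,0.3,0.3,0.3,0.3,0.3,0.3,0.3]'

```text
t: 50.63
ee_pos: [0.5168, -0.074, 0.1003]
ee_rot: [0.001, 0.722, 0.692, 0.001]
wrist_force: [0.4, 0.1, -0.9]
gripper_width: 0.0322
finger_force: 12.0
```

```bash
python3 - <<'E'
from h import *
go((.5158,-.0734,.0925))
E
```

```text
t 50.63 at [ 0.5168 -0.074   0.1003] dp [ 0.0028 -0.0051  0.0391] yaw 1.5275639137682075 tilt [ 0.0025 -0.0003] w 0.03221182437954311 F [ 0.3502  0.0587 -0.8568]
```

>>> apply_moves --dp '[[0.003,-0.005,0.01],[0.003,-0.005,0.02],[0.003,-0.005,0.028],[0.003,-0.005,0.034],[0.003,-0.005,0.038],[0.003,-0.005,0.038],[0.003,-0.005,0.038]]' --rot '[[0,0,0],[0,0,0],[0,0,0],[0,0,0],[0,0,0],[0,0,0],[0,0,0]]' --gripper '[0.3,0.3,0.3,0.3,0.3,0.3,0.3]'

```text
t: 51.22
ee_pos: [0.5155, -0.0734, 0.0923]
ee_rot: [0.001, 0.722, 0.692, 0.001]
wrist_force: [-0.4, 0.0, 12.5]
gripper_width: 0.0322
finger_force: 12.0
```

```bash
python3 - <<'E'
from h import *
go((.5158,-.0734,.0925))
E
```

```text
t 51.22 at [ 0.5155 -0.0734  0.0923] dp [ 0.0003  0.0014 -0.001 ] yaw 1.52752243409928 tilt [ 0.0018 -0.0003] w 0.03223260381185204 F [-0.4282  0.0175 12.4618]
```

Contact. Back off slightly, release and return for the blue tube.

>>> apply_moves --dp '[[0,0,-0.007],[0,0,-0.007],[0,0,-0.007],[0,0,-0.007],[0,0,-0.007],[0,0,-0.007],[0,0,-0.05],[0,0,-0.12],[0,0,-0.25],[0,0,-0.4],[0,0,-0.6],[0,0,-0.8],[0,0,-1],[0,0,-1],[0,0,-1]]' --rot '[[0,0,0],[0,0,0],[0,0,0],[0,0,0],[0,0,0],[0,0,0],[0,0,0],[0,0,0],[0,0,0],[0,0,0],[0,0,0],[0,0,0],[0,0,0],[0,0,0],[0,0,0]]' --gripper '[0.3,0.4,0.48,0.48,0.48,0.48,0.48,0.48,0.48,0.48,0.48,0.48,0.48,0.48,0.48]'

```text
t: 52.47
ee_pos: [0.5158, -0.0735, 0.2942]
ee_rot: [0.002, 0.722, 0.692, 0.002]
wrist_force: [-0.3, -0.3, 0.0]
gripper_width: 0.0439
finger_force: 0.0
```

>>> apply_moves --dp '[[0,0,-0.15],[0.1,0,-0.3],[0.25,0.1,-0.3],[0.4,0.2,-0.3],[0.6,0.3,-0.3],[0.8,0.4,-0.3],[1,0.5,-0.3],[1,0.6,-0.3],[1,0.6,-0.3],[1,0.6,-0.3],[1,0.6,-0.3]]' --rot '[[0,0,0],[0,0,0],[0,0,0],[0,0,0],[0,0,0],[0,0,0],[0,0,0],[0,0,0],[0,0,0],[0,0,0],[0,0,0]]' --gripper '[0.48,0.48,0.48,0.48,0.48,0.48,0.48,0.48,0.48,0.48,0.48]'

```text
t: 53.38
ee_pos: [0.6421, 0.1208, 0.3497]
ee_rot: [-0.001, 0.722, 0.692, -0.001]
wrist_force: [-0.2, -0.9, -0.1]
gripper_width: 0.0442
finger_force: 0.0
```

```bash
python3 - <<'E'
from h import *
go((.646,.3312,.35))
s=capture("side");t=capture("top")
for b in blobs(s,"red",(340,130,460,245)): print("side",b[0],b[1],onz("side",b[0],.11))
for b in blobs(t,"red",(400,170,470,310)): print("top",b[0],b[1],onz("top",b[0],.11))
E
```

```text
t 53.38 at [0.6421 0.1208 0.3497] dp [ 1.0518 -0.0259 -0.0026] yaw 1.5274463192921328 tilt [-0.0029 -0.0007] w 0.044215457733830496 F [-0.1642 -0.8778 -0.0994]
side [412.199  172.7225] [404 166  17  14 191] [ 0.513  -0.0747  0.11  ]
```

>>> apply_moves --dp '[[0.1,-0.02,0],[0.25,-0.02,0],[0.4,-0.02,0],[0.6,-0.02,0],[0.8,-0.02,0],[0.95,-0.02,0],[1,-0.02,0],[1,-0.02,0],[1,-0.02,0],[1,-0.02,0.15],[1,-0.02,0.3],[1,-0.02,0.5],[1,-0.02,0.7],[1,-0.02,0.9],[1,-0.02,0.9],[1,-0.02,0.9],[1,-0.02,0.9]]' --rot '[[0,0,0],[0,0,0],[0,0,0],[0,0,0],[0,0,0],[0,0,0],[0,0,0],[0,0,0],[0,0,0],[0,0,0],[0,0,0],[0,0,0],[0,0,0],[0,0,0],[0,0,0],[0,0,0],[0,0,0]]' --gripper '[0.5,0.5,0.5,0.5,0.5,0.5,0.5,0.5,0.5,0.5,0.5,0.5,0.5,0.5,0.5,0.5,0.5]'

```text
t: 54.9
ee_pos: [0.6492, 0.3206, 0.174]
ee_rot: [0.001, 0.723, 0.691, 0.001]
wrist_force: [0.3, -0.6, 1.4]
gripper_width: 0.0458
finger_force: 0.0
```

```bash
python3 - <<'E'
from h import *
go((.646,.3314,.0918))
E
```

```text
t 54.9 at [0.6492 0.3206 0.174 ] dp [ 0.0528 -0.0194  0.4112] yaw 1.5262625912992076 tilt [0.0026 0.0011] w 0.04584664282466397 F [ 0.2591 -0.5523  1.3729]
```

>>> apply_moves --dp '[[0.03,-0.01,0],[0.05,-0.015,0],[0.05,-0.015,0.1],[0.05,-0.015,0.2],[0.05,-0.015,0.3],[0.05,-0.015,0.38],[0.05,-0.015,0.408],[0.05,-0.015,0.408],[0.05,-0.015,0.408],[0.05,-0.015,0.408]]' --rot '[[0,0,0],[0,0,0],[0,0,0],[0,0,0],[0,0,0],[0,0,0],[0,0,0],[0,0,0],[0,0,0],[0,0,0]]' --gripper '[0.5,0.5,0.5,0.5,0.5,0.5,0.5,0.5,0.5,0.5]'

```text
t: 55.73
ee_pos: [0.6462, 0.3322, 0.0915]
ee_rot: [0.0, 0.722, 0.692, 0.001]
wrist_force: [-0.1, 0.9, 0.9]
gripper_width: 0.0456
finger_force: 0.0
```

```bash
python3 - <<'E'
from h import *
go((.646,.3314,.0918))
E
```

```text
t 55.73 at [0.6462 0.3322 0.0915] dp [-0.004  -0.0007 -0.0013] yaw 1.5276935968515448 tilt [0.0024 0.0013] w 0.04559506740792316 F [-0.0841  0.8913  0.8982]
```

>>> apply_moves --dp '[[0,0,0],[0,0,0],[0,0,0],[0,0,0],[0,0,0],[0,0,0]]' --rot '[[0,0,0],[0,0,0],[0,0,0],[0,0,0],[0,0,0],[0,0,0]]' --gripper '[0.45,0.4,0.35,0.3,0.3,0.3]'

```text
t: 56.23
ee_pos: [0.6456, 0.3317, 0.0904]
ee_rot: [0.0, 0.722, 0.692, 0.001]
wrist_force: [-0.1, -0.3, 5.2]
gripper_width: 0.0319
finger_force: 12.0
```

```bash
python3 - <<'E'
from h import *
go((.646,.3314,.0918))
E
```

```text
t 56.23 at [0.6456 0.3317 0.0904] dp [-0.0015  0.002  -0.0072] yaw 1.5275234159500923 tilt [0.001  0.0006] w 0.031943998569511946 F [-0.1109 -0.3355  5.2048]
```

>>> apply_moves --dp '[[0,0,-0.03],[0,0,-0.1],[0,0,-0.25],[0,0,-0.4],[0,0,-0.55],[0,0,-0.7],[0,0,-0.85],[0,0,-1],[0,0,-1],[0,0,-1]]' --rot '[[0,0,0],[0,0,0],[0,0,0],[0,0,0],[0,0,0],[0,0,0],[0,0,0],[0,0,0],[0,0,0],[0,0,0]]' --gripper '[0.3,0.3,0.3,0.3,0.3,0.3,0.3,0.3,0.3,0.3]'

```text
t: 57.07
ee_pos: [0.646, 0.3319, 0.293]
ee_rot: [0.001, 0.722, 0.692, 0.002]
wrist_force: [-0.2, -0.1, -0.5]
gripper_width: 0.0321
finger_force: 12.0
```

>>> apply_moves --dp '[[0,0,-0.15],[0,0,-0.3],[0,0,-0.45],[0,0,-0.6],[-0.1,-0.05,-0.6],[-0.25,-0.1,-0.6],[-0.4,-0.2,-0.6],[-0.55,-0.3,-0.6],[-0.7,-0.4,-0.6],[-0.85,-0.5,-0.6],[-1,-0.6,-0.6],[-1,-0.7,-0.6],[-1,-0.7,-0.6],[-1,-0.7,-0.6],[-1,-0.7,-0.6]]' --rot '[[0,0,0],[0,0,0],[0,0,0],[0,0,0],[0,0,0],[0,0,0],[0,0,0],[0,0,0],[0,0,0],[0,0,0],[0,0,0],[0,0,0],[0,0,0],[0,0,0],[0,0,0]]' --gripper '[0.3,0.3,0.3,0.3,0.3,0.3,0.3,0.3,0.3,0.3,0.3,0.3,0.3,0.3,0.3]'

```text
t: 58.32
ee_pos: [0.4969, 0.1379, 0.4091]
ee_rot: [-0.0, 0.722, 0.692, -0.0]
wrist_force: [-0.6, 0.3, -0.1]
gripper_width: 0.0317
finger_force: 12.0
```

```bash
python3 - <<'E'
from h import *
go((.4540,-.0695,.41))
t=capture("top")
for b in blobs(t,"red",(400,170,470,310)): print("top",b[0],b[1],onz("top",b[0],.11))
E
```

```text
t 58.32 at [0.4969 0.1379 0.4091] dp [-1.0453 -0.1699 -0.0042] yaw 1.5278260468841962 tilt [-0.0004 -0.0001] w 0.031668148664553225 F [-0.5573  0.3131 -0.0751]
top [443.206  257.4794] [434 248  19  19 267] [ 0.5123 -0.0723  0.11  ]
```

>>> apply_moves --dp '[[-0.1,-0.03,0],[-0.25,-0.08,0],[-0.4,-0.13,0],[-0.55,-0.15,0],[-0.7,-0.16,0],[-0.85,-0.16,0],[-1,-0.16,0],[-1,-0.16,0],[-1,-0.16,0],[-1,-0.16,0.15],[-1,-0.16,0.3],[-1,-0.16,0.45],[-1,-0.16,0.6],[-1,-0.16,0.75],[-1,-0.16,0.9],[-1,-0.16,0.95],[-1,-0.16,0.95],[-1,-0.16,0.95]]' --rot '[[0,0,0],[0,0,0],[0,0,0],[0,0,0],[0,0,0],[0,0,0],[0,0,0],[0,0,0],[0,0,0],[0,0,0],[0,0,0],[0,0,0],[0,0,0],[0,0,0],[0,0,0],[0,0,0],[0,0,0],[0,0,0]]' --gripper '[0.3,0.3,0.3,0.3,0.3,0.3,0.3,0.3,0.3,0.3,0.3,0.3,0.3,0.3,0.3,0.3,0.3,0.3]'

```text
t: 59.87
ee_pos: [0.4567, -0.06, 0.2201]
ee_rot: [-0.0, 0.722, 0.692, -0.0]
wrist_force: [0.7, -0.6, -0.6]
gripper_width: 0.0317
finger_force: 12.0
```

```bash
python3 - <<'E'
from h import *
go((.4558,-.0699,.12))
E
```

```text
t 59.87 at [ 0.4567 -0.06    0.2201] dp [-0.0497 -0.002   0.5004] yaw 1.5285946846472132 tilt [-0.0004  0.0002] w 0.03165068301188014 F [ 0.7275 -0.5933 -0.5535]
```

>>> apply_moves --dp '[[-0.03,-0.002,0],[-0.05,-0.002,0],[-0.05,-0.002,0],[-0.05,-0.002,0.1],[-0.05,-0.002,0.2],[-0.05,-0.002,0.3],[-0.05,-0.002,0.4],[-0.05,-0.002,0.5],[-0.05,-0.002,0.58],[-0.05,-0.002,0.61],[-0.05,-0.002,0.61],[-0.05,-0.002,0.61],[-0.05,-0.002,0.61]]' --rot '[[0,0,0],[0,0,0],[0,0,0],[0,0,0],[0,0,0],[0,0,0],[0,0,0],[0,0,0],[0,0,0],[0,0,0],[0,0,0],[0,0,0],[0,0,0]]' --gripper '[0.3,0.3,0.3,0.3,0.3,0.3,0.3,0.3,0.3,0.3,0.3,0.3,0.3]'

```text
t: 60.95
ee_pos: [0.4561, -0.0709, 0.0987]
ee_rot: [0.001, 0.722, 0.692, 0.001]
wrist_force: [-0.2, 0.8, -0.8]
gripper_width: 0.0324
finger_force: 12.0
```

```bash
python3 - <<'E'
from h import *
go((.4558,-.0699,.0884))
for n,roi in(("side",(340,130,460,245)),("top",(400,170,470,310))):
  im=capture(n)
  for c in("red","blue"):
    for b in blobs(im,c,roi,60): print(n,c,b[0],b[1])
E
```

```text
t 60.95 at [ 0.4561 -0.0709  0.0987] dp [ 0.0052 -0.002   0.0517] yaw 1.527361391478351 tilt [ 0.0018 -0.0003] w 0.03239372318065917 F [-0.1553  0.7908 -0.8378]
side red [412.5977 173.0747] [405 167  16  14 174]
top blue [442.3056 192.5694] [420 180  32  42 144]
top blue [419.2903 230.5323] [419 205   2  55  62]
```

>>> apply_moves --dp '[[0.003,0,0.012],[0.005,0,0.025],[0.005,0,0.035],[0.005,0,0.042],[0.005,0,0.047],[0.005,0,0.05],[0.005,0,0.05],[0.005,0,0.05]]' --rot '[[0,0,0],[0,0,0],[0,0,0],[0,0,0],[0,0,0],[0,0,0],[0,0,0],[0,0,0]]' --gripper '[0.3,0.3,0.3,0.3,0.3,0.3,0.3,0.3]'

```text
t: 61.72
ee_pos: [0.4558, -0.0698, 0.0882]
ee_rot: [0.0, 0.722, 0.692, 0.0]
wrist_force: [-0.9, 0.1, 9.0]
gripper_width: 0.0321
finger_force: 12.0
```

```bash
python3 - <<'E'
from h import *
go((.4558,-.0699,.0884))
E
```

```text
t 61.72 at [ 0.4558 -0.0698  0.0882] dp [-0.0004 -0.     -0.0011] yaw 1.5275706226255483 tilt [ 0.0009 -0.0002] w 0.0321343066496218 F [-0.9459  0.1482  9.007 ]
```

>>> apply_moves --dp '[[0,0,-0.005],[0,0,-0.005],[0,0,-0.005],[0,0,-0.005],[0,0,-0.005],[0,0,-0.005],[0,0,-0.05],[0,0,-0.12],[0,0,-0.25],[0,0,-0.4],[0,0,-0.6],[0,-0.2,-0.8],[0,-0.4,-0.9],[0,-0.6,-0.9],[0,-0.7,-0.9],[-0.2,-0.75,-0.9],[-0.4,-0.75,-0.9],[-0.6,-0.75,-0.9],[-0.8,-0.75,-0.9],[-1,-0.75,-0.9]]' --rot '[[0,0,0],[0,0,0],[0,0,0],[0,0,0],[0,0,0],[0,0,0],[0,0,0],[0,0,0],[0,0,0],[0,0,0],[0,0,0],[0,0,0],[0,0,0],[0,0,0],[0,0,0],[0,0,0],[0,0,0],[0,0,0],[0,0,0],[0,0,0]]' --gripper '[0.3,0.4,0.43,0.43,0.43,0.43,0.43,0.43,0.43,0.43,0.43,0.43,0.43,0.43,0.43,0.43,0.43,0.43,0.43,0.43]'

```text
t: 63.38
ee_pos: [0.2961, -0.2649, 0.2686]
ee_rot: [0.001, 0.722, 0.692, 0.0]
wrist_force: [0.8, -0.8, 1.0]
gripper_width: 0.0391
finger_force: 0.0
```

```bash
python3 - <<'E'
from h import *
go((0.5178,-.0745,.25))
T={}
for n,roi in(("side",(340,130,460,245)),("top",(400,170,470,310))):
  im=capture(n); cv2.imwrite(f"pics/{n}5.png",im); T[n]=im
  for tag,i2 in(("old",cv2.imread(f"pics/{n}0.png")),("new",im)):
   for c in("red","blue"):
    m=[b for b in blobs(i2,c,roi,60)]
    for b in m: print(n,tag,c,b[0],b[1],onz(n,b[0],.11)[:2])
# circle centres of caps in top
for tag,i2 in(("old",cv2.imread("pics/top0.png")),("new",T["top"])):
  h=cv2.cvtColor(i2,cv2.COLOR_BGR2HSV); m=cv2.inRange(h,(105,170,170),(116,255,255)); m[:, :432]=0; m[:,460:]=0; m[:278]=0; m[304:]=0
  m=cv2.morphologyEx(m,cv2.MORPH_OPEN,np.ones((7,7))); y,x=np.nonzero(m); print(tag,"blue cap",x.mean(),y.mean(),len(x),onz("top",(x.mean(),y.mean()),.113)[:2])
a=cv2.resize(T["top"][170:310,400:470],None,fx=4,fy=4,interpolation=cv2.INTER_CUBIC)
b=cv2.resize(T["side"][130:270,340:460],None,fx=4,fy=4,interpolation=cv2.INTER_CUBIC)
cv2.imwrite("pics/c5.png",np.hstack([a,b]))
E
```

```text
t 63.38 at [ 0.2961 -0.2649  0.2686] dp [0.9991 1.0664 0.0935] yaw 1.5275782083760894 tilt [ 0.0014 -0.001 ] w 0.03906034120491817 F [ 0.7725 -0.785   0.9811]
side old red [411.7263 171.8526] [403 165  18  14 190] [ 0.515  -0.0757]
side old blue [435.7938 191.7371] [427 185  18  14 194] [ 0.4538 -0.073 ]
side new red [412.3138 172.6702] [404 166  17  14 188] [ 0.5129 -0.075 ]
side new blue [435.6856 191.4485] [427 185  18  14 194] [ 0.4544 -0.0734]
top old red [443.8074 256.1148] [434 247  20  19 270] [ 0.5147 -0.0735]
top old blue [444.375 203.825] [420 180  32  69 200] [ 0.611  -0.0791]
top old blue [419.0933 248.6   ] [419 215   2  68  75] [ 0.5283 -0.03  ]
top old blue [445.2202 289.5685] [435 264  19  42 336] [ 0.4554 -0.0731]
top new red [443.2765 257.5152] [434 248  19  19 264] [ 0.5122 -0.0724]
top new blue [444.6158 204.7833] [420 180  32  71 203] [ 0.6092 -0.0794]
top new blue [419.2093 242.7093] [419 206   2  78  86] [ 0.539  -0.0306]
top new blue [444.9792 289.1935] [434 265  20  41 336] [ 0.4561 -0.0727]
old blue cap 444.3333333333333 291.1294117647059 255 [ 0.4525 -0.0707]
new blue cap 444.148 290.512 250 [ 0.4536 -0.0704]
```

View pics/c5.png

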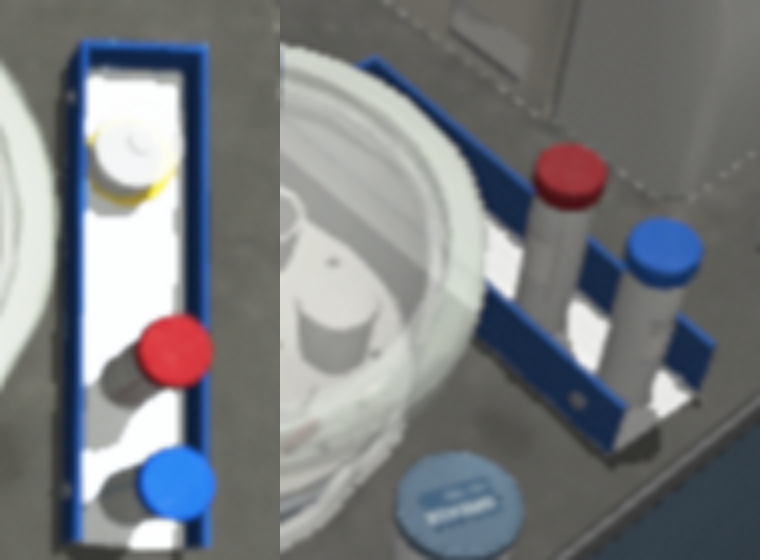

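Tubes stand in their places. Blue is within 1 mm of its start position, red about 2.4 mm short. White is on the spot, and I measure its centring before deciding on mends.

```bash
python3 - <<'E'
from h import *
t0=cv2.imread("pics/top0.png");t=cv2.imread("pics/top5.png")
f=lambda im:cv2.inRange(cv2.cvtColor(im,cv2.COLOR_BGR2HSV),(22,90,90),(35,255,255))[196:226,418:450]
for r,a,b in zip(range(196,226),f(t0),f(t)): print(r,"".join(".#"[int(v>0)] for v in a),"".join(".#"[int(v>0)] for v in b))
cy,cz=.626,0
for nm,P,rad in(("lid z.045 if centred",(.6263,-.0799,.045),.0215),("base",(.6263,-.0799,.005),.02)):
  q=[proj("top",(P[0]+rad*np.cos(a),P[1]+rad*np.sin(a),P[2])) for a in np.arange(4)*np.pi/2]; print(nm,q)
s=cv2.imread("pics/side5.png"); g=cv2.cvtColor(t,cv2.COLOR_BGR2GRAY)
print(g[196:226:1,430])
print(g[206,416:450])
E
```

```text
196 ................................ ................................
197 ................................ ................................
198 ................................ ................................
199 ................................ ................................
200 ..........#######............... ................................
201 ........############............ ................................
202 .......##############........... ................................
203 ......################.......... ................................
204 ....###################......... ................................
205 ....####################........ ....#...........................
206 ....#####################....... ................................
207 ....######################...... ................................
208 ....######################...... ................................
209 ....######################...... ................................
210 ....######################...... ................................
211 ....######################...... .............
[... 821 characters left out ...]
..... ................................
224 ................................ ................................
225 ................................ ................................
lid z.045 if centred [array([435.8405, 194.3911]), array([425.4003, 204.8909]), array([436.8055, 215.4747]), array([447.2498, 204.8753])]
base [array([431.4795, 200.4988]), array([422.1685, 209.8696]), array([432.3013, 219.3092]), array([441.6157, 209.8593])]
[253 253 253 252 251 247 246 245 244 244 245 246 246 246 246 246 246 245
 238 210 152 123 119 125 136 151 164 181 230 252]
[ 44  34  34  53  85 120 145 180 228 243 245 246 245 245 245 240 229 230
 239 244 244 245 248 249 251 252 250 244 227 182  93  35  31  41]
```

```bash
python3 - <<'E'
from station import hand_in
print(hand_in())
E
```

```text
the job is handed in; nothing more can be done
None
```

The job is done and handed in: by the cameras, white stands on the yellow spot about 3 mm off its centre, red is mid-pan, the blue tube is within 1 mm of its original place and the red tube about 2.4 mm off (left unmended), with everything upright and free at about 63 s.

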